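# Load a T bracket into a drill jig and hold the spring hold-down on it

### The job

Lay the flat T-shaped steel bracket into the T-shaped nest of the drill jig (its stem goes in under the raised hold-down foot, the cross-piece at the end away from the post) so that it lies flat on the jig's base, and let go of it. Then press the jig's black palm knob about 35 mm straight down, so that the spring foot clamps the bracket but the knob is not driven on to its bottom stop, and keep it there: the program finishes while still holding the knob down. Leave the plain strap, the can, the hammer and the roll of tape where they are.

Things in the scene. Friction and masses are not known exactly. Their poses are not given: they have to be found in the camera images.
- bracket_mid (a point): Loose steel T bracket, 8 mm thick, 0.35 kg, flat on the bench: stem 140 x 28 mm, cross-piece 30 (along x) x 70 mm. Point: half-way up, on the stem's middle line, 3 mm from the centre of mass; grip here across the 28 mm. x runs along the stem to its free end (at x = +102 mm), z up; the cross-piece covers x = -68 to -38 mm.
- bracket_head (a point): The centre of the T bracket's cross-piece, half-way through the thickness; 53 mm behind bracket_mid (at its x = -53 mm). Same axes as bracket_mid.
- bracket: The T bracket again; origin on its underside, 4 mm below bracket_mid; same axes.
- nest (a point): Where bracket_mid must lie, with the same axes (x towards the post): 4 mm above the jig's fixed base plate (240 x 110 mm, top face 12 mm above the bench). The T-shaped nest is edged by strips 5 mm high (tops 1 mm above this point), 2.5 mm play all round. Between x = -28 and +36 mm there are no strips: fingers can straddle the stem there down to the plate.
- knob_top (a point): Centre of the flat top (34 mm) of the black mushroom palm knob, 40 mm across, 180 mm above the bench at rest; it moves down with the joint. Its stem runs upright through the arm of the jig's post at the nest's x = +88 mm; the arm (32 mm wide, 74 to 96 mm above the nest point) spans the nest's x = +69 mm to the post at +117 mm.
- knob (a joint): Travel of the palm knob in m: 0 at rest (up), grows as it is pressed down, bottom stop at 0.046. It springs back by itself: 1.5 N to start, 150 N/m; from 0.030, where the foot meets a seated bracket, the foot's spring adds 2 N and 700 N/m: about 12 N in all at 0.035.
- foot: Raised hold-down foot over the stem end of the nest: rubber disc 20 mm across, 10 mm thick, on its own spring under the knob's stem. Origin: centre of its underside, at rest 30 mm above a seated bracket's top. It bars lowering the bracket straight in: come down 40 mm or more farther back (nest -x), slide in under it above the strips, then lower.
- strap: Bystander: a plain straight flat steel strap, 140 x 28 x 8 mm, without cross-piece; it lies on one side of the jig and the T bracket on the other. Origin at the centre of its underside, x along it. Leave alone.
- can: Bystander: a paint can, 104 mm across, 118 mm high, beyond the work. Origin at the centre of its underside. Leave alone.
- hammer: Bystander: a hammer lying on the bench beyond the work. Leave alone.
- tape: Bystander: a roll of tape, 90 mm across, 24 mm high, lying flat beyond the jig. Origin at the centre of its underside. Leave alone.
Mind the look-alikes: they are no part of the job. Several things look just like the bracket: the one meant starts farthest from the robot's base.

How it is judged:
By the outcome, as a careful person would: the job done as asked, in the order asked, and still so for the second after the job is handed in, while the arm keeps its last pose, push and grip.
It also fails if it takes over 64 s, if anything falls off the work surface, if the arm or the gripper's body presses on something with over 40 N, if the wrist force passes 120 N, or if a joint passes its speed limit or range.

### The arm

A 7-joint arm with a two-finger parallel gripper is mounted at the origin on the work surface. World frame = base frame: x ahead of the robot, y to its left, z up, the work surface at z = 0. Lengths are in m, angles in rad, forces in N, time in s.
With the tool pointing down it reaches from about 0.425 to 0.8 m from the base axis. Payload 8.3 kg.
Tool frame: the origin (TCP) lies on the centre line of the jaws, within the pads' length; the fingertips stand 22 mm ahead of it and the grasp point (between the pads) lies 3 mm ahead of it; z points along the fingers, x is the direction in which the jaws open and shut, and the axes are right-handed (so a half turn about z gives the same grasp; the last joint's range is limited). The gripper opens to 85 mm and grips with 20 to 120 N. Pads are 22 mm wide; open, the fingers measure 114 mm over their backs; the gripper's body (76 mm by 85 mm) begins 54 mm behind the grasp point. The pads swing forward as they close: fully open they stand 13 mm farther back than shut.
Start: joints at [1.25, 0.383, 0.016, 1.37, -0.006, 1.388, -0.046], TCP at [0.159, -0.604, 0.221] pointing down, gripper open.
Joint ranges: [-2.95, 2.95], [-0.25, 2.06], [-1.52, 1.56], [0.18, 2.33], [-1.44, 4.58], [0.02, 2.06], [-3.01, 3.01]. Speed limits (rad/s): [2.39, 2.39, 3.01, 3.01, 3.14, 3.14, 3.14].

### API

Orientations are given as [roll, pitch, yaw] about the fixed x, y, z axes, in that order (R = Rz(yaw) Ry(pitch) Rx(roll)).
In Python, from bench import manip gives the robot as it stands.
- The arm moves only by the tool jog_arm, never from a script. Its argument "steps" is a list of rows, each an object with "dp": the shift along the tool's x, y, z in m, a list of three; "twist": the turn, a rotation vector about the tool's x, y, z in rad, a list of three. In form: [{"dp": [x, y, z], "twist": [rx, ry, rz]}, ...]. A call has 1 to 8 rows; each row shifts and turns the pose as measured when the row begins, along the tool's axes as they then stand; what a row does not reach is not made up. A row lasts 1/12 s, in which the tool goes at most 41.7 mm and 7.16 degrees, less where a joint would pass 70% of its speed; a pose out of reach is approached as far as the arm can. A call is refused whole if a number of a shift passes 0.0417 or a number of a turn 0.125, either way. A call with a gripper value outside its range is refused whole. "claw" is the finger opening in m, from 0 to 0.0854, set as the call begins (left out, the last holds). The fingers move at their own pace and stop on an object; "newtons" is the grip in N (left out, the last holds). Time passes only in rows, so rows that do not move let the fingers close. It gives the time, the measured TCP pose, the force and the opening at its end, in the units of the state.
- manip.state(): the state, without advancing time (a new reading comes with each control period).
- manip.camera(name): name is "scene" or "top" or "wrist"; returns (picture, depth): 400x640x3 uint8, blue, green, red; 400x640 float32, m along the optical axis (not along the pixel's ray), 0 where there is no reading.
- manip.camera_params(name): a dict with "fov_y" (degrees; the focal length in pixels is half the picture's height over the tangent of half this angle, whatever the lens; pixels are square), "cx", "cy" (the principal point, pixels), "R" (3x3) and "t" (3): a world point X has camera coordinates R X + t. Camera axes: x right, y down, z forward; pixel columns grow to the right and rows downward; lengths in m; the calibration is good to about 2 mm. A picture is of the moment at which its call begins: read the wrist's pose just before it. camera_params takes no time and is no camera call; for the wrist camera it gives the pose at the moment of the call.
- manip.finish_job(): hands the job in, once; it reports no verdict.
Trained networks look in the newest picture that a camera, given by its name, has taken for a name from the list of things; names that differ only in an ending like _2 or _b are one class to them, and where a whole thing is asked for, a point or a joint stands for the part that bears it (a point fixed in the world has none). Each returns a list of dicts, best first, with "p" (0 to 1); they miss things now and then, are a little off and sometimes report something else, mostly with a low value. They report only what shows in the picture. A call takes as long as a camera call. They do not tell look-alikes from the thing itself.
- manip.search_frame(name, camera): "pixel" ([column, row] in pixels, amid what is visible of it).
- manip.cut_out(name, camera): "mask" (400x640 bool, what is visible of it) and "pixel" ([column, row] in pixels, amid what is visible of it).
- manip.place_of(name, camera): "pixel" ([column, row] in pixels: a listed point, or the origin of a listed thing).
The state is a dict: "clock": time; "qpos": joint angles; "dq": joint speeds; "tau": joint torques, N m; "ee_pos": TCP position; "tcp_rot": TCP orientation; "ft_force": force on the tool from outside, world axes, zero at the start; "ft_torque": the same for the moment, N m; "width": opening from 0.0 (shut) to 1.0 (fully open).
Only numpy, scipy, OpenCV 4.12 (cv2) and the standard library are available. Lean on these libraries where they do the work, as an engineer would, in place of code of your own. Each camera call takes 0.05 s, during which the arm holds its last target.

## Working session

There is one attempt and no reset: what is moved stays moved. The work goes in short steps, Python scripts to look and compute and a tool call to move; the robot and the scene stay as the last step left them, time stands still between calls to the robot, and variables do not carry over. Pictures are saved under pics/ and viewed, and the job is handed in when it is done.

Besides the shell and the picture viewer there is one more tool, called after "Call:" by a JSON object that holds its "name" and its "arguments", one argument or row to a line. jog_arm: Moves the arm, as the interface text tells. Its arguments: {"type":"object","properties":{"steps":{"type":"array"},"claw":{"type":"number"},"newtons":{"type":"number"}},"required":["steps"]}

```bash
ls; mkdir -p pics; cat > h.py <<'E'
import numpy as np, cv2
from bench import manip
def K(n):
    p=manip.camera_params(n); f=200/np.tan(np.radians(p['fov_y'])/2); return p,f
def toworld(p,f,u,v,d):
    c=np.array([(u-p['cx'])/f*d,(v-p['cy'])/f*d,d]); return np.array(p['R']).T@(c-np.array(p['t']))
def plane(p,f,u,v,z):
    R=np.array(p['R']);t=np.array(p['t']); o=-R.T@t; r=R.T@np.array([(u-p['cx'])/f,(v-p['cy'])/f,1.]); return o+r*(z-o[2])/r[2]
def proj(p,f,X):
    c=np.array(p['R'])@np.array(X)+np.array(p['t']); return np.array([c[0]/c[2]*f+p['cx'],c[1]/c[2]*f+p['cy']])
E
python3 - <<'E'
from h import *
for n in ['scene','top']:
    im,d=manip.camera(n); cv2.imwrite(f'pics/{n}0.png',im); np.save(f'{n}0.npy',d)
    p,f=K(n); print(n,f,p['cx'],p['cy'],-np.array(p['R']).T@np.array(p['t']))
    for o in ['bracket_mid','bracket_head','nest','knob_top','foot','strap']:
        for r in manip.place_of(o,n)[:3]:
            u,v=r['pixel'];print(n,o,round(r['p'],2),np.round(r['pixel'],1), d[int(v),int(u)], np.round(toworld(p,f,u,v,d[int(v),int(u)]),4))
print(manip.state())
E
```

```text
pics
scene 484.1233113086229 321.68121346662514 206.05867212780637 [0.98894482 0.45659366 1.06531924]
scene bracket_mid 0.8 [336.3 122.8] 1.4586605 [ 0.2509 -0.2724  0.0087]
scene bracket_mid 0.65 [263.7 159.2] 1.3786741 [ 0.5009 -0.3105  0.0074]
scene bracket_head 0.97 [284.2 154.7] 1.3874521 [ 0.4475 -0.2832  0.0081]
scene bracket_head 0.85 [315.  117.8] 1.4703002 [ 0.284  -0.3314  0.0088]
scene bracket_head 0.58 [208.4 223.1] 1.1594985 [ 0.7611 -0.1863  0.0883]
scene nest 0.91 [351.2 243.9] 1.2161165 [0.5161 0.0578 0.0113]
scene nest 0.73 [342.3 375.4] 0.0 [0.9889 0.4566 1.0653]
scene nest 0.2 [323.5 253.5] 1.1071512 [0.6172 0.0637 0.0932]
scene knob_top 0.73 [322.2 230.3] 1.0372844 [0.6149 0.0566 0.1828]
scene foot 0.53 [448.  324.8] 1.0998158 [0.5028 0.3564 0.0078]
scene foot 0.46 [264.8 164.3] 1.365274 [ 0.5114 -0.2922  0.0095]
scene foot 0.42 [322.8 255.1] 1.1426755 [0.6086 0.0523 0.0598]
scene strap 0.88 [448.8 325. ] 1.1033481 [0.5002 0.3576 0.0041]
top 390.926094084166 312.2387211840521 196.4584690984378 [3.91386574e-01 1.20650502e-03 1.22964103e+00]
top bracket_mid 0.74 [4
[... 765 characters left out ...]
 0.0088]
{'clock': 0.7, 'qpos': array([ 1.25013548,  0.38336463,  0.01638687,  1.37008112, -0.00629294,
        1.38821184, -0.04654614]), 'dq': array([-3.04888456e-04, -7.58976894e-04, -9.39002266e-04, -1.34266906e-03,
       -2.64101177e-05, -1.24722993e-03, -3.44481534e-05]), 'tau': array([ 1.08461925e-03, -6.27158833e+01,  8.43538307e-01, -3.72011340e+01,
        1.65598851e-02,  2.78092732e-03, -6.26698488e-05]), 'ee_pos': array([ 0.15937038, -0.60432585,  0.22100988]), 'tcp_rot': array([-3.14153425e+00,  1.76200216e-05, -1.31302190e+00]), 'ft_force': array([ 0.17201009, -0.8781031 , -0.8999031 ]), 'ft_torque': array([-0.01819273,  0.00056304,  0.00863418]), 'width': 0.9992648296105857}
```

View pics/top0.png

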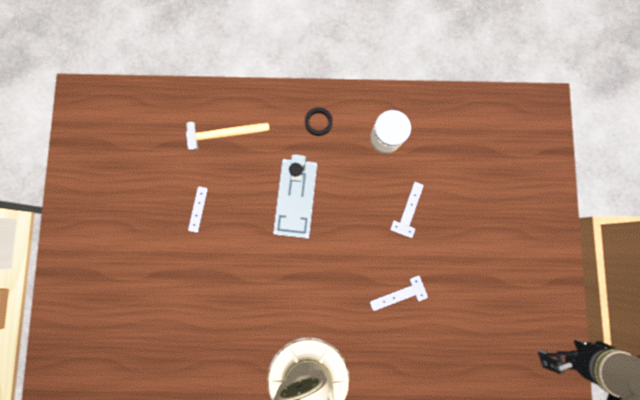

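View pics/scene0.png

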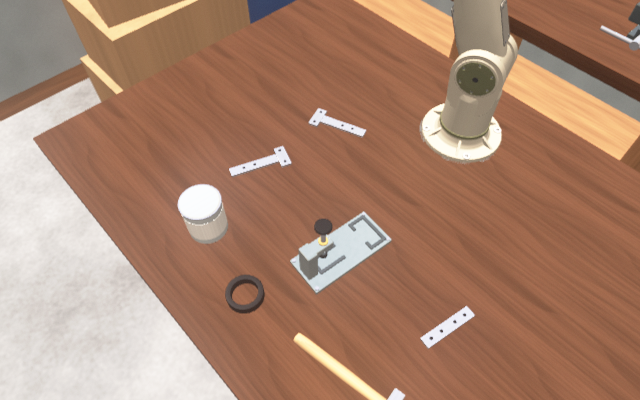

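```bash
cat > fit.py <<'E'
from h import *
from scipy.optimize import minimize
T=np.array([[102,14],[102,-14],[-38,-14],[-38,-35],[-68,-35],[-68,35],[-38,35],[-38,14]])/1000.
def poly(pose,z,P=T):
    x,y,a=pose;c,s=np.cos(a),np.sin(a)
    return np.c_[x+c*P[:,0]-s*P[:,1],y+s*P[:,0]+c*P[:,1],np.full(len(P),z)]
def render(p,f,pose,z,shape,P=T,S=1):
    pts=np.array([proj(p,f,X) for X in poly(pose,z,P)])
    m=np.zeros(shape,np.uint8); cv2.fillPoly(m,[np.round(pts*256).astype(np.int32)],255,cv2.LINE_AA,8); return m/255.
def fit(views,pose,z,P=T):
    # views: list (p,f,softmask)
    def cost(q): 
        q=[q[0]/1000,q[1]/1000,q[2]/100]
        return sum(np.abs(render(p,f,q,z,m.shape,P)-m).sum() for p,f,m in views)
    best=None
    for k in range(3):
        x0=[pose[0]*1000,pose[1]*1000,pose[2]*100]
        r=minimize(cost,x0,method='Nelder-Mead',options=dict(initial_simplex=np.array([x0]+[[x0[j]+(6 if i==j else 0)*(1-.6*k) for j in range(3)] for i in range(3)]),maxiter=300))
        pose=[r.x[0]/1000,r.x[1]/1000,r.x[2]/100]
    return pose,r.fun,cost(r.x)
E
python3 - <<'E'
from fit import *
vs=[]
for n in ['top','scene']:
    im=cv2.imread(f'pics/{n}0.png').astype(float); p,f=K(n)
    g=proj(p,f,[0.505,-0.305,0.006]); c=im[:,:,0]  # blue channel: brown low, steel high
    m=np.zeros(c.shape); yy,xx=np.mgrid[:400,:640]
    roi=np.hypot(xx-g[0],yy-g[1])<50 
    if n=='scene': roi=(abs(xx-262)<40)&(abs(yy-161)<22)
    s=np.clip((c-70)/(190-70),0,1); m[roi]=s[roi]
    print(n,m.sum(),np.percentile(c[roi],[10,50,90,97]))
    vs.append((p,f,m))
    big=cv2.resize(im[int(g[1])-40:int(g[1])+40,int(g[0])-50:int(g[0])+50],None,fx=8,fy=7,interpolation=cv2.INTER_CUBIC); cv2.imwrite(f'pics/br_{n}.png',big[:600,:800])
for v in ([vs[0]],[vs[1]],vs): print(fit(v,[0.502,-0.305,-0.25],0.008))
# jig plate
P=np.array([[.12,.055],[.12,-.055],[-.12,-.055],[-.12,.055]])
d=np.load('top0.npy'); im=cv2.imread('pics/top0.png'); p,f=vs[0][0],vs[0][1]
cv2.imwrite('pics/jig.png',cv2.resize(im[145:250,260:330],None,fx=8,fy=5.7,interpolation=cv2.INTER_CUBIC))
E
```

```text
top 863.7833333333333 [ 65.  71. 110. 253.]
scene 940.5166666666667 [ 78.  84. 243. 247.]
([np.float64(0.5053702782627948), np.float64(-0.3055756743091523), np.float64(-0.358231520910186)], np.float64(147.44313725490196), np.float64(147.44313725490196))
([np.float64(0.503812410554431), np.float64(-0.30334870772206446), np.float64(-0.35261921033958343)], np.float64(322.28725490196075), np.float64(322.28725490196075))
([np.float64(0.5039378516045434), np.float64(-0.30415950226552224), np.float64(-0.3591442862502167)], np.float64(493.6823529411764), np.float64(493.6823529411764))[ WARN:0@0.570] global loadsave.cpp:1063 imwrite_ Unsupported depth image for selected encoder is fallbacked to CV_8U.
```

```bash
python3 - <<'E'
import cv2
im=cv2.imread('pics/scene0.png')
cv2.imwrite('pics/jig_s.png',cv2.resize(im[205:300,280:400],None,fx=6,fy=6,interpolation=cv2.INTER_CUBIC))
E
```

```text
(no output)
```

View pics/jig_s.png

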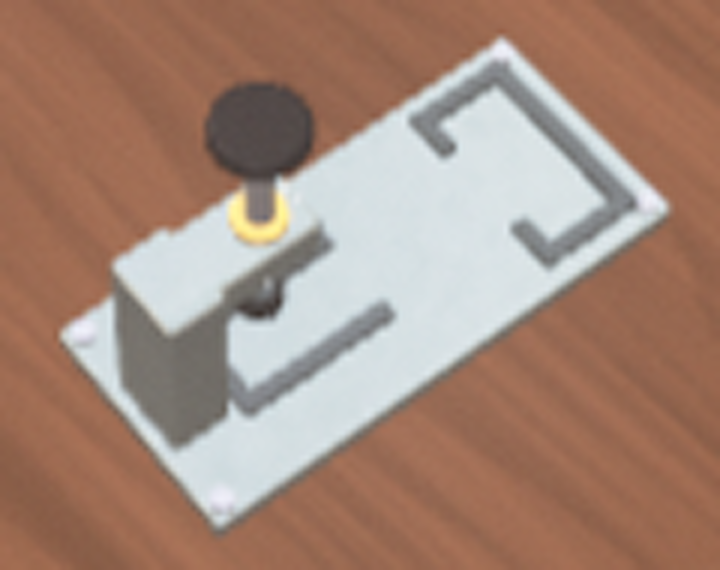

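View pics/jig.png

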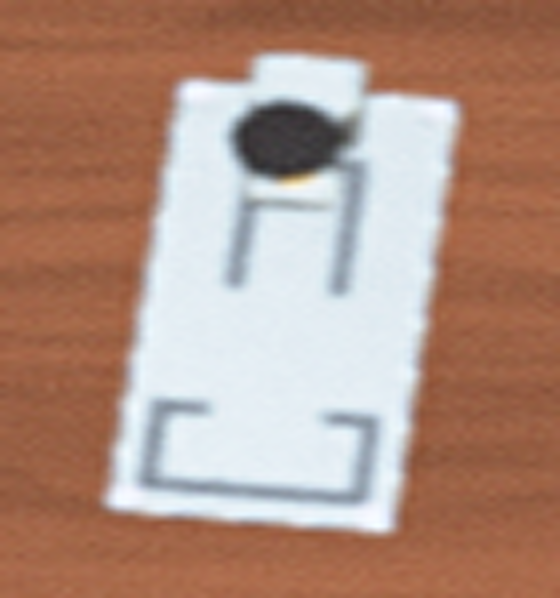

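Call:
{"name": "jog_arm", "arguments": {
  "steps": [
    {"dp": [-0.014, -0.029, 0], "twist": [0, 0, 0]},
    {"dp": [-0.014, -0.029, 0], "twist": [0, 0, 0]},
    {"dp": [-0.014, -0.029, 0], "twist": [0, 0, 0]},
    {"dp": [-0.014, -0.029, 0], "twist": [0, 0, 0]},
    {"dp": [-0.014, -0.029, 0], "twist": [0, 0, 0]},
    {"dp": [-0.014, -0.029, 0], "twist": [0, 0, 0]},
    {"dp": [-0.014, -0.029, 0], "twist": [0, 0, 0]},
    {"dp": [-0.014, -0.029, 0], "twist": [0, 0, 0]}
  ]
}}

```text
clock: 1.37
ee_pos: [0.3533, -0.4379, 0.2198]
tcp_rot: [3.136, -0.003, -1.332]
ft_force: [-0.5, -0.1, -0.1]
width: 0.997
```

```bash
cat > plan.py <<'E'
# usage: plan.py x y z yaw -> remaining shift in the tool axes & turn
import sys
from h import *
from scipy.spatial.transform import Rotation as Ro
s=manip.state(); tx,ty,tz,yaw=[float(a) for a in sys.argv[1:5]]
R=Ro.from_euler('xyz',s['tcp_rot']); Rt=Ro.from_euler('xyz',[np.pi,0,yaw])
print('t',round(s['clock'],2),'pos',np.round(s['ee_pos'],4),'rpy',np.round(s['tcp_rot'],4),'w',round(s['width'],3),'F',np.round(s['ft_force'],1),'q',np.round(s['qpos'],2))
print('dp tool',np.round(R.inv().apply(np.array([tx,ty,tz])-s['ee_pos']),4),'twist',np.round((R.inv()*Rt).as_rotvec(),4), 'dp target-tool',np.round(Rt.inv().apply(np.array([tx,ty,tz])-s['ee_pos']),4))
E
python3 plan.py 0.505 -0.305 0.22 -1.926
```

```text
t 1.37 pos [ 0.3533 -0.4379  0.2198] rpy [ 3.1363e+00 -2.8000e-03 -1.3320e+00] w 0.997 F [-0.5 -0.1 -0.1] q [ 0.93  0.25 -0.12  1.54  0.04  1.35 -0.53]
dp tool [-0.0932 -0.1788 -0.0014] twist [ 0.0043 -0.0043  0.594 ] dp target-tool [-0.1773 -0.096  -0.0002]
```

Call:
{"name": "jog_arm", "arguments": {
  "steps": [
    {"dp": [-0.016, -0.03, 0], "twist": [0, 0, 0]},
    {"dp": [-0.016, -0.03, 0], "twist": [0, 0, 0]},
    {"dp": [-0.016, -0.03, 0], "twist": [0, 0, 0]},
    {"dp": [-0.016, -0.03, 0], "twist": [0, 0, 0]},
    {"dp": [-0.016, -0.03, 0], "twist": [0, 0, 0]},
    {"dp": [-0.014, -0.028, 0], "twist": [0, 0, 0]},
    {"dp": [0, 0, 0], "twist": [0, 0, 0.1]},
    {"dp": [0, 0, 0], "twist": [0, 0, 0.1]}
  ]
}}

```text
clock: 2.03
ee_pos: [0.5171, -0.2882, 0.22]
tcp_rot: [-3.141, -0.003, -1.523]
ft_force: [-0.3, -1.3, -0.0]
width: 1.001
```

Call:
{"name": "jog_arm", "arguments": {
  "steps": [
    {"dp": [0, 0, 0], "twist": [0, 0, 0.1]},
    {"dp": [0, 0, 0], "twist": [0, 0, 0.1]},
    {"dp": [0, 0, 0], "twist": [0, 0, 0.1]},
    {"dp": [0, 0, 0], "twist": [0, 0, 0.1]}
  ]
}}

```text
clock: 2.37
ee_pos: [0.5193, -0.2849, 0.2199]
tcp_rot: [-3.14, -0.001, -1.938]
ft_force: [-0.4, -0.1, -0.4]
width: 1.001
```

```bash
python3 plan.py 0.505 -0.305 0.2 -1.926; python3 - <<'E'
from h import *
p,f=K('wrist'); im,d=manip.camera('wrist'); cv2.imwrite('pics/w1.png',im); np.save('w1.npy',d)
import pickle; pickle.dump((p,f),open('w1.pkl','wb'))
print(f,-np.array(p['R']).T@np.array(p['t']))
for o in ['bracket_mid','bracket_head']:
    for r in manip.place_of(o,'wrist')[:2]: print(o,r, plane(p,f,*r['pixel'],0.008))
E
```

```text
t 2.37 pos [ 0.5193 -0.2849  0.2199] rpy [-3.1400e+00 -7.0000e-04 -1.9377e+00] w 1.001 F [-0.4 -0.1 -0.4] q [ 0.57  0.32 -0.16  1.46  0.05  1.36 -1.53]
dp tool [0.0239 0.0062 0.0199] twist [-0.0016 -0.0007 -0.0117] dp target-tool [0.0238 0.0064 0.0199]
326.8856064166367 [ 0.58881998 -0.31215259  0.37395779]
bracket_mid {'pixel': [336.1, 173.8], 'p': 0.81} [ 0.50449361 -0.30363116  0.008     ]
bracket_head {'pixel': [335.8, 217.7], 'p': 0.82} [ 0.45440115 -0.28499883  0.008     ]
bracket_head {'pixel': [419.6, 322.5], 'p': 0.71} [ 0.27595267 -0.33794032  0.008     ]
```

View pics/w1.png

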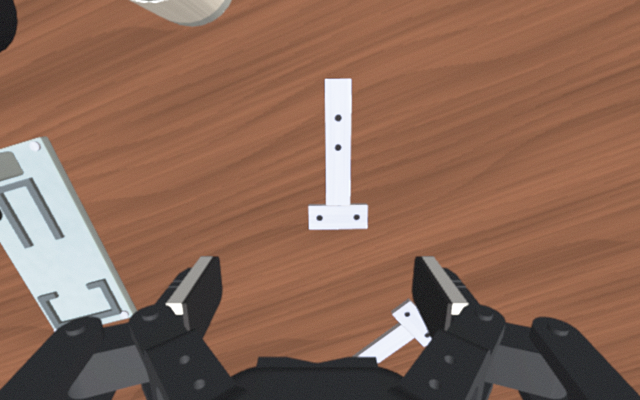

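```bash
python3 - <<'E'
from fit import *
import pickle
p,f=pickle.load(open('w1.pkl','rb')); im=cv2.imread('pics/w1.png').astype(float)
m=np.clip((im[:,:,0]-100)/(220-100),0,1); r=np.zeros_like(m); r[65:240,300:375]=1; m*=r
print(fit([(p,f,m)],[0.505,-0.304,-0.355],0.008))
d=np.load('w1.npy'); print(toworld(p,f,337,165,d[165,337]), toworld(p,f,337,130,d[130,337]),toworld(p,f,250,165,d[165,250]))
E
```

```text
([np.float64(0.5039329078464062), np.float64(-0.3054723189419121), np.float64(-0.34754883517143154)], np.float64(242.21323529411765), np.float64(242.21323529411765))
[ 0.51390529 -0.30808816  0.0089284 ] [ 0.55047993 -0.32138837  0.00881912] [ 0.54834797 -0.21406824  0.00093512]
```

Call:
{"name": "jog_arm", "arguments": {
  "steps": [
    {"dp": [0.012, 0.003, 0.025], "twist": [0, 0, -0.016]},
    {"dp": [0.012, 0.003, 0.025], "twist": [0, 0, 0]},
    {"dp": [0, 0, 0.025], "twist": [0, 0, 0]},
    {"dp": [0, 0, 0.025], "twist": [0, 0, 0]},
    {"dp": [0, 0, 0.025], "twist": [0, 0, 0]},
    {"dp": [0, 0, 0.02], "twist": [0, 0, 0]},
    {"dp": [0, 0, 0], "twist": [0, 0, 0]}
  ],
  "claw": 0.045,
  "newtons": 40
}}

```text
clock: 3.1
ee_pos: [0.5071, -0.3087, 0.0728]
tcp_rot: [-3.132, -0.003, -1.884]
ft_force: [-0.4, -0.3, -0.7]
width: 0.526
```

```bash
python3 plan.py 0.504 -0.305 0.03 -1.921; python3 - <<'E'
from h import *
im,d=manip.camera('wrist'); cv2.imwrite('pics/w2.png',im)
E
```

```text
t 3.1 pos [ 0.5071 -0.3087  0.0728] rpy [-3.1317e+00 -2.8000e-03 -1.8840e+00] w 0.526 F [-0.4 -0.3 -0.7] q [ 0.61  0.43 -0.15  1.65  0.07  1.06 -1.45]
dp tool [-0.0027  0.0045  0.0427] twist [-0.0099 -0.0026  0.037 ] dp target-tool [-0.0024  0.0041  0.0428]
```

View pics/w2.png

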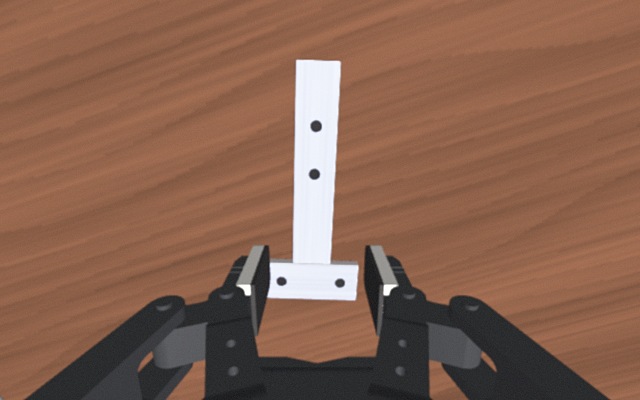

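Call:
{"name": "jog_arm", "arguments": {
  "steps": [
    {"dp": [-0.0025, 0.0045, 0], "twist": [-0.01, -0.002, 0.037]},
    {"dp": [0, 0, 0.014], "twist": [0, 0, 0]},
    {"dp": [0, 0, 0.014], "twist": [0, 0, 0]},
    {"dp": [0, 0, 0.01], "twist": [0, 0, 0]},
    {"dp": [0, 0, 0], "twist": [0, 0, 0]}
  ]
}}

```text
clock: 3.57
ee_pos: [0.5084, -0.3077, 0.0424]
tcp_rot: [-3.13, -0.002, -1.914]
ft_force: [-0.5, -0.7, -0.2]
width: 0.525
```

```bash
python3 plan.py 0.504 -0.305 0.026 -1.921
```

```text
t 3.57 pos [ 0.5084 -0.3077  0.0424] rpy [-3.1303e+00 -2.3000e-03 -1.9143e+00] w 0.525 F [-0.5 -0.7 -0.2] q [ 0.6   0.46 -0.14  1.68  0.08  1.   -1.48]
dp tool [-0.0011  0.0053  0.0164] twist [-0.0113 -0.0023  0.0067] dp target-tool [-0.001   0.0051  0.0164]
```

Call:
{"name": "jog_arm", "arguments": {
  "steps": [
    {"dp": [-0.001, 0.005, 0.004], "twist": [-0.012, -0.002, 0.007]},
    {"dp": [-0.001, 0.003, 0.004], "twist": [-0.006, -0.002, 0.004]},
    {"dp": [0, 0.001, 0.004], "twist": [-0.003, 0, 0]},
    {"dp": [0, 0, 0], "twist": [0, 0, 0]}
  ]
}}

```text
clock: 3.9
ee_pos: [0.5009, -0.3029, 0.0311]
tcp_rot: [3.132, 0.002, -1.925]
ft_force: [0.7, -0.1, 0.7]
width: 0.527
```

```bash
python3 plan.py 0.504 -0.305 0.026 -1.921;python3 - <<'E'
from h import *
im,d=manip.camera('wrist'); cv2.imwrite('pics/w3.png',im)
E
```

```text
t 3.9 pos [ 0.5009 -0.3029  0.0311] rpy [ 3.1318e+00  1.8000e-03 -1.9249e+00] w 0.527 F [ 0.7 -0.1  0.7] q [ 0.6   0.47 -0.14  1.69  0.08  0.99 -1.49]
dp tool [ 0.0009 -0.0037  0.0051] twist [ 0.0098  0.0019 -0.0039] dp target-tool [ 0.0009 -0.0037  0.0051]
```

View pics/w3.png

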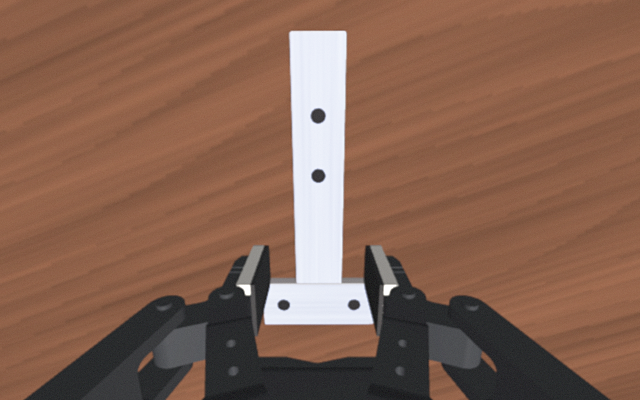

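```bash
python3 - <<'E'
from fit import *
from scipy.spatial.transform import Rotation as Ro
p,f=K('wrist'); im=cv2.imread('pics/w3.png'); s=manip.state(); R=Ro.from_euler('xyz',s['tcp_rot'])
for x in (-.0225,.0225):
  for y in (-.011,.011):
    for z in (.0,.012,.022):
      print(x,y,z,np.round(proj(p,f,s['ee_pos']+R.apply([x,y,z])),0))
print(-np.array(p['R']).T@np.array(p['t']), 'optical axis',np.array(p['R'])[2])
for q in poly([.504,-.305,-.35],.008): print(np.round(proj(p,f,q)))
print(np.round(proj(p,f,[.504,-.305,.008])))
E
```

```text
-0.0225 -0.011 0.0 [271. 230.]
-0.0225 -0.011 0.012 [274. 222.]
-0.0225 -0.011 0.022 [277. 215.]
-0.0225 0.011 0.0 [273. 269.]
-0.0225 0.011 0.012 [276. 258.]
-0.0225 0.011 0.022 [278. 250.]
0.0225 -0.011 0.0 [360. 230.]
0.0225 -0.011 0.012 [357. 222.]
0.0225 -0.011 0.022 [355. 215.]
0.0225 0.011 0.0 [358. 269.]
0.0225 0.011 0.012 [356. 258.]
0.0225 0.011 0.022 [354. 250.]
[ 0.57247226 -0.33022878  0.18487525] optical axis [-0.28231122  0.1065814  -0.95338386]
[288.  33.]
[345.  33.]
[340. 283.]
[374. 283.]
[372. 324.]
[264. 324.]
[261. 284.]
[295. 284.]
[317. 226.]
```

```bash
python3 - <<'E'
from fit import *
from scipy.spatial.transform import Rotation as Ro
p,f=K('wrist'); im,d=manip.camera('wrist'); s=manip.state(); R=Ro.from_euler('xyz',s['tcp_rot'])
for u,v in [(262,251),(255,270),(247,285),(243,292),(264,270),(262,290),(257,310),(373,251),(382,280),(388,290),(371,270),(317,226),(350,300)]:
    print(u,v,d[v,u],np.round(toworld(p,f,u,v,d[v,u])*1000,1),'tool',np.round(R.inv().apply(toworld(p,f,u,v,d[v,u])-s['ee_pos'])*1000,1))
cv2.imwrite('pics/w3z.png',cv2.resize(im[230:380,200:440],None,fx=3.3,fy=3.3))
im,d=manip.camera('scene'); p,f=K('scene'); g=proj(p,f,[.504,-.305,.03]).astype(int); cv2.imwrite('pics/s3.png',cv2.resize(im[g[1]-60:g[1]+50,g[0]-70:g[0]+70],None,fx=5,fy=5,interpolation=cv2.INTER_CUBIC))
E
```

```text
262 251 0.14324728 [ 519.8 -284.9   55.3] tool [-23.5 -10.7 -23.4]
255 270 0.12622738 [ 520.5 -285.3   72.9] tool [-23.3 -11.3 -41.1]
247 285 0.11660675 [ 520.6 -284.3   83. ] tool [-24.3 -11.  -51.2]
243 292 0.11114013 [ 521.4 -284.4   88.5] tool [-24.5 -11.7 -56.7]
264 270 0.14093643 [ 513.1 -283.8   59.8] tool [-22.2  -3.9 -27.9]
262 290 0.13536692 [ 508.3 -282.1   67.3] tool [-22.1   1.2 -35.3]
257 310 0.12376689 [ 507.7 -281.9   79.6] tool [-22.1   1.9 -47.7]
373 251 0.14338942 [ 502.9 -330.5   55. ] tool [ 25.2 -10.7 -23.3]
382 280 0.12073242 [ 503.2 -330.1   78.8] tool [ 24.6 -10.6 -47. ]
388 290 0.11795278 [ 500.8 -330.9   82.3] tool [ 26.2  -8.6 -50.5]
371 270 0.13420054 [ 500.7 -327.2   65.7] tool [ 22.8  -7.3 -33.9]
317 226 0.18960232 [ 504.7 -305.     8.9] tool [ 0.6 -3.9 23. ]
350 300 0.20430703 [ 450.9 -307.1    9.2] tool [21.3 45.8 23.1]
```

View pics/w3z.png

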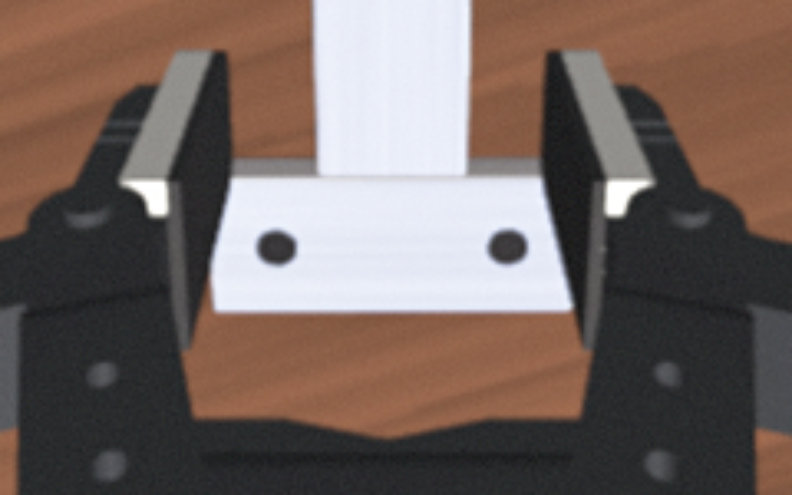

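View pics/s3.png

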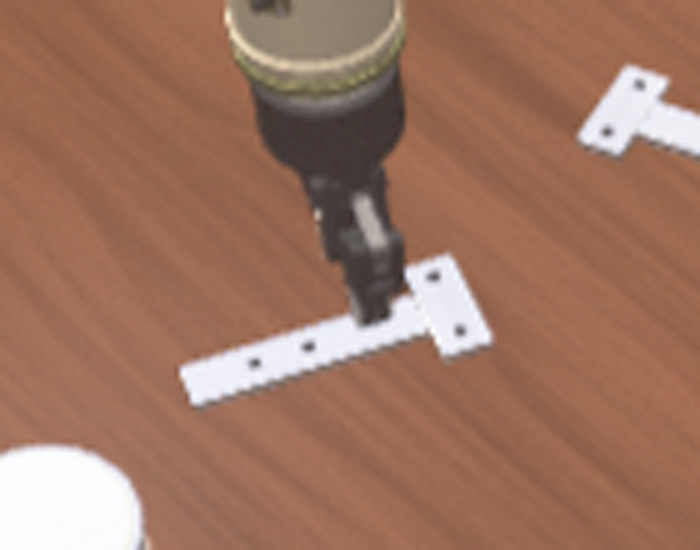

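```bash
python3 - <<'E'
from fit import *
p,f=K('scene'); g=proj(p,f,[.504,-.305,.03]).astype(int); im,d=manip.camera('scene')
for X in [(.52,-.285,.055),(.52,-.285,.01),(.507,-.282,.055),(.507,-.282,.01)]: print(X,(proj(p,f,X)-g+[70,60])*5)
for u,v in [(375,315),(370,300),(365,320),(385,310),(375,280),(370,230),(300,340)]:
    U,V=g[0]-70+u//5,g[1]-60+v//5; print(u,v,np.round(toworld(p,f,U,V,d[V,U]),3))
im,d=manip.camera('top');p,f=K('top')
print(np.round(proj(p,f,[.504,-.305,.03])))
cv2.imwrite('pics/t3.png',cv2.resize(im[180:260,360:460],None,fx=6,fy=6,interpolation=cv2.INTER_CUBIC))
E
```

```text
(0.52, -0.285, 0.055) [347.09412927 308.98361638]
(0.52, -0.285, 0.01) [355.06867932 361.32238812]
(0.507, -0.282, 0.055) [369.07581552 299.72748229]
(0.507, -0.282, 0.01) [376.43110509 352.1720166 ]
375 315 [ 0.512 -0.27   0.057]
370 300 [ 0.524 -0.255  0.092]
365 320 [ 0.519 -0.271  0.057]
385 310 [ 0.509 -0.264  0.063]
375 280 [ 0.526 -0.245  0.117]
370 230 [ 0.521 -0.25   0.148]
300 340 [ 0.534 -0.317  0.012]
[410. 213.]
```

View pics/t3.png

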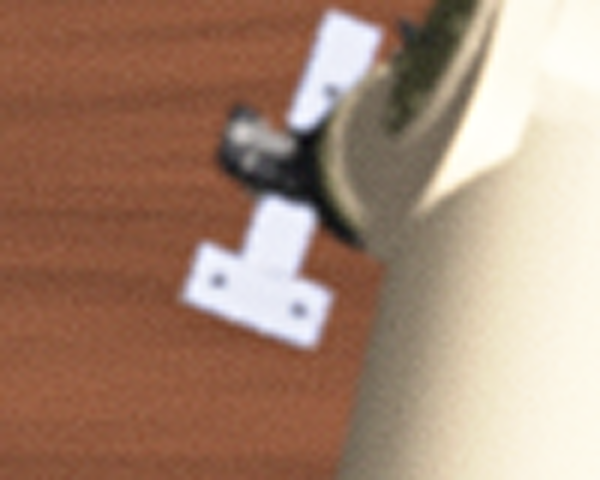

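The wrist and scene depth both put the fingertips about 55 mm above the bench. The reported TCP height would have them near 9 mm, so I'll go by the images and the force and descend in stages.

Call:
{"name": "jog_arm", "arguments": {
  "steps": [
    {"dp": [0.001, -0.003, 0.008], "twist": [0.008, 0.002, -0.004]},
    {"dp": [0, 0, 0.008], "twist": [0, 0, 0]},
    {"dp": [0, 0, 0.006], "twist": [0, 0, 0]},
    {"dp": [0, 0, 0], "twist": [0, 0, 0]}
  ]
}}

```text
clock: 4.48
ee_pos: [0.5048, -0.3058, 0.0086]
tcp_rot: [-3.139, -0.001, -1.92]
ft_force: [-0.4, -0.5, 0.5]
width: 0.524
```

```bash
cat > tip.py <<'E'
from h import *
from scipy.spatial.transform import Rotation as Ro
import sys
s=manip.state(); p,f=K('wrist'); im,d=manip.camera('wrist'); cv2.imwrite('pics/%s.png'%sys.argv[1],im); R=Ro.from_euler('xyz',s['tcp_rot'])
vv,uu=np.mgrid[150:330,150:490]; D=d[150:330,150:490]; ok=(D>0)
c=np.stack([(uu-p['cx'])/f*D,(vv-p['cy'])/f*D,D],-1)[ok]; W=(c-np.array(p['t']))@np.array(p['R']); Tt=(R.inv().apply(W-s['ee_pos']))
dk=im[150:330,150:490].max(-1)[ok]
for sgn in (-1,1):
    k=(Tt[:,0]*sgn>0.003)&(Tt[:,0]*sgn<0.06)&(abs(Tt[:,1])<.013)&(W[:,2]>0.018)
    if k.sum(): print('finger',sgn,'tip z tool',np.round(np.percentile(Tt[k,2],[95,99,99.8])*1000,1),'world z',np.round(np.percentile(W[k,2],[0.2,1,5])*1000,1),'inner x',np.round(np.percentile(abs(Tt[k,0]),1)*1000,1),'n',k.sum(), 'ymin',Tt[k,1].min())
E
python3 tip.py w4; python3 plan.py 0.504 -0.305 0.0 -1.921
```

```text
finger -1 tip z tool [-23.4 -17.4 -14.9] world z [23.5 25.9 32. ] inner x 21.8 n 4845 ymin -0.01299898665827489
finger 1 tip z tool [-23.6 -17.5 -14.9] world z [23.5 26.2 32.2] inner x 22.7 n 5020 ymin -0.01299421441406229
t 4.53 pos [ 0.505  -0.3058  0.009 ] rpy [-3.1387e+00 -1.0000e-03 -1.9204e+00] w 0.527 F [-0.4 -1.3  0.1] q [ 0.6   0.5  -0.14  1.7   0.08  0.94 -1.49]
dp tool [-0.0004  0.0012  0.009 ] twist [-0.0029 -0.001   0.0006] dp target-tool [-0.0004  0.0012  0.009 ]
```

Call:
{"name": "jog_arm", "arguments": {
  "steps": [
    {"dp": [0, 0.001, 0.007], "twist": [-0.003, 0, 0]},
    {"dp": [0, 0, 0.007], "twist": [0, 0, 0]},
    {"dp": [0, 0, 0], "twist": [0, 0, 0]}
  ]
}}

```text
clock: 4.78
ee_pos: [0.504, -0.3055, -0.0063]
tcp_rot: [3.141, -0.001, -1.92]
ft_force: [-0.9, 0.3, -0.5]
width: 0.526
```

```bash
sed -i 's/W\[:,2\]>0.018/W[:,2]>0.012/' tip.py; python3 tip.py w5; python3 plan.py 0.504 -0.305 -0.02 -1.921; python3 - <<'E'
import cv2
im=cv2.imread('pics/w5.png'); cv2.imwrite('pics/w5z.png',cv2.resize(im[200:380,200:440],None,fx=3.3,fy=3.3))
E
```

```text
finger -1 tip z tool [-24.9 -20.  -18.8] world z [12.5 13.7 18.5] inner x 21.8 n 4783 ymin -0.012995153638121978
finger 1 tip z tool [-25.1 -20.1 -18.7] world z [12.4 13.8 18.7] inner x 22.8 n 4948 ymin -0.01299879482279234
t 4.83 pos [ 0.5041 -0.3056 -0.0059] rpy [ 3.1415e+00 -1.0000e-03 -1.9205e+00] w 0.524 F [-0.1  0.  -0.1] q [ 0.6   0.52 -0.14  1.71  0.09  0.91 -1.5 ]
dp tool [-0.0005  0.0003  0.0141] twist [ 0.0001 -0.001   0.0005] dp target-tool [-0.0005  0.0003  0.0141]
```

View pics/w5z.png

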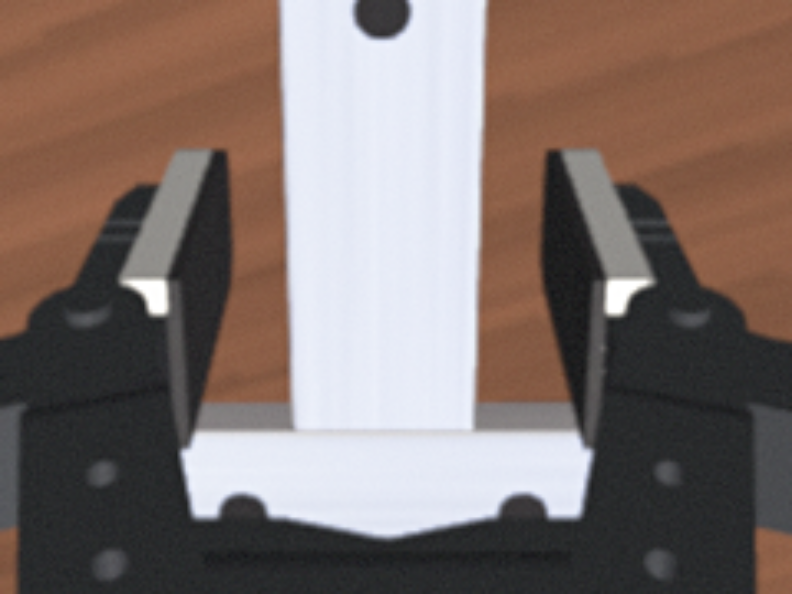

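Call:
{"name": "jog_arm", "arguments": {
  "steps": [
    {"dp": [0, 0, 0.005], "twist": [0, 0, 0]},
    {"dp": [0, 0, 0.003], "twist": [0, 0, 0]},
    {"dp": [0, 0, 0], "twist": [0, 0, 0]}
  ],
  "claw": 0.034
}}

```text
clock: 5.08
ee_pos: [0.5052, -0.306, -0.0102]
tcp_rot: [-3.14, -0.002, -1.921]
ft_force: [0.5, 0.3, 0.8]
width: 0.399
```

```bash
sed -i 's/W\[:,2\]>0.012/W[:,2]>0.0115/' tip.py; python3 tip.py w6; python3 plan.py 0.504 -0.305 -0.02 -1.921; python3 - <<'E'
import cv2
im=cv2.imread('pics/w6.png'); cv2.imwrite('pics/w6z.png',cv2.resize(im[200:380,200:440],None,fx=3.3,fy=3.3))
E
```

```text
finger -1 tip z tool [-27.8 -23.  -22. ] world z [11.8 12.8 17.5] inner x 16.4 n 4948 ymin -0.01299982759673177
finger 1 tip z tool [-27.8 -23.  -22.2] world z [12.  12.8 17.7] inner x 17.4 n 5042 ymin -0.012998753036314115
t 5.13 pos [ 0.5054 -0.3062 -0.0102] rpy [-3.1389e+00 -1.8000e-03 -1.9207e+00] w 0.395 F [ 0.8 -0.   0.4] q [ 0.6   0.53 -0.14  1.71  0.09  0.9  -1.5 ]
dp tool [-0.0007  0.0018  0.0098] twist [-0.0027 -0.0018  0.0003] dp target-tool [-0.0007  0.0018  0.0098]
```

View pics/w6z.png

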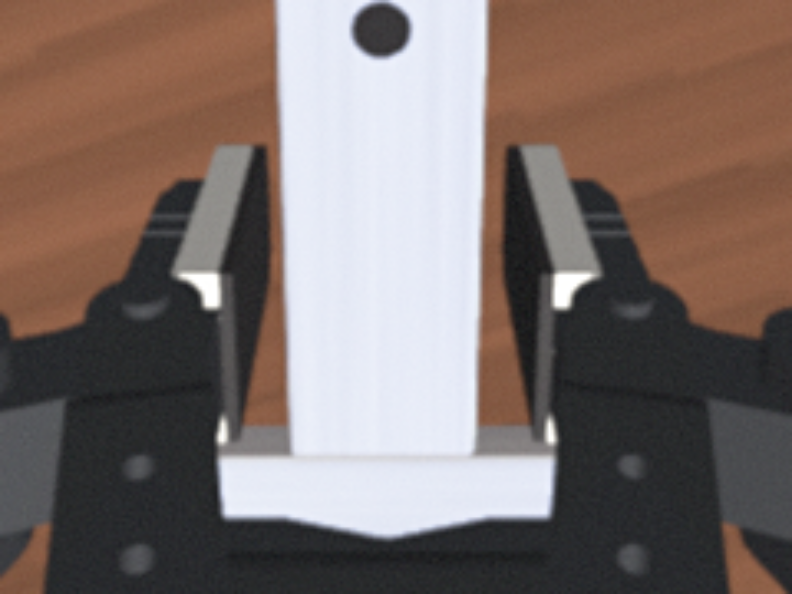

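Call:
{"name": "jog_arm", "arguments": {
  "steps": [
    {"dp": [0, 0.001, 0.004], "twist": [-0.003, 0, 0]},
    {"dp": [0, 0.001, 0.004], "twist": [0, 0, 0]},
    {"dp": [0, 0, 0.001], "twist": [0, 0, 0]}
  ]
}}

```text
clock: 5.38
ee_pos: [0.5063, -0.3067, -0.0104]
tcp_rot: [-3.135, -0.003, -1.921]
ft_force: [-0.0, 0.4, -0.9]
width: 0.396
```

```bash
python3 plan.py 0.504 -0.305 -0.02 -1.921; python3 - <<'E'
from h import *
from scipy.spatial.transform import Rotation as Ro
s=manip.state(); p,f=K('wrist'); im,d=manip.camera('wrist');R=Ro.from_euler('xyz',s['tcp_rot'])
for u in (268,272,276,360,364):
  for v in range(238,254,2):
    X=toworld(p,f,u,v,d[v,u]); print(u,v,np.round(R.inv().apply(X-s['ee_pos'])*1000,1),np.round(X[2]*1000,1))
E
```

```text
t 5.38 pos [ 0.5063 -0.3067 -0.0104] rpy [-3.1354 -0.0032 -1.9209] w 0.396 F [-0.   0.4 -0.9] q [ 0.6   0.53 -0.14  1.71  0.09  0.9  -1.5 ]
dp tool [-0.0008  0.0028  0.0096] twist [-0.0062 -0.0032  0.0001] dp target-tool [-0.0008  0.0028  0.0096]
268 238 [-22.6 -11.6 -11.2] 0.8
268 240 [-22.6 -10.6 -11.1] 0.8
268 242 [-22.4 -10.2 -12.5] 2.2
268 244 [-21.7 -11.3 -17.2] 6.8
268 246 [-21.5 -11.2 -18.9] 8.6
268 248 [-21.2 -11.  -20.6] 10.3
268 250 [-20.9 -11.2 -23.2] 12.8
268 252 [-20.6 -11.2 -25.1] 14.7
272 238 [-20.6 -11.9 -11.8] 1.5
272 240 [-20.7 -10.5 -10.9] 0.5
272 242 [-20.8  -9.5 -10.9] 0.5
272 244 [-20.  -11.  -16.5] 6.1
272 246 [-19.6 -11.4 -19.4] 9.0
272 248 [-19.2 -11.7 -22.1] 11.7
272 250 [-19.1 -11.2 -23.2] 12.8
272 252 [-19.  -10.8 -24.2] 13.9
276 238 [-18.8 -11.6 -11. ] 0.7
276 240 [-18.7 -11.  -12. ] 1.6
276 242 [-18.9  -9.4 -10.7] 0.3
276 244 [-18.  -11.5 -17.5] 7.1
276 246 [-17.9 -11.1 -18.9] 8.6
276 248 [-17.5 -11.6 -21.9] 11.5
276 250 [-17.3 -11.4 -23.6] 13.3
276 252 [-17.1 -11.1 -24.8] 14.5
360 238 [ 21.1 -11.8 -11.5] 1.2
360 240 [ 21.1 -10.8 -11.6] 1.4
360 242 [ 21.1  -9.7 -11.3] 1.1
360 244 [ 20.3 -11.4 -17.3] 7.1
360 246 [ 20.  -11.8 -20.2] 9.9
360 248 [ 19.8 -11.4 -21.4] 11.2
360 250 [ 19.6 -11.1 -23. ] 12.7
360 252 [ 19.1 -12.  -26.6] 16.4
364 238 [ 23.  -11.8 -11.4] 1.2
364 240 [ 23.  -10.8 -11.6] 1.4
364 242 [ 23.   -9.8 -11.6] 1.3
364 244 [ 22.2 -11.3 -17. ] 6.8
364 246 [ 21.8 -11.5 -19.6] 9.4
364 248 [ 21.6 -11.3 -21.3] 11.1
364 250 [ 21.3 -11.3 -23.2] 13.0
364 252 [ 21.2 -10.9 -24.5] 14.2
```

Call:
{"name": "jog_arm", "arguments": {
  "steps": [
    {"dp": [-0.001, 0.003, 0.006], "twist": [-0.006, -0.003, 0]}
  ]
}}

```text
clock: 5.52
ee_pos: [0.5068, -0.3069, -0.0114]
tcp_rot: [-3.134, -0.002, -1.921]
ft_force: [-21.3, 8.9, 81.3]
width: 0.4
```

```bash
python3 plan.py 0.504 -0.305 -0.02 -1.921; python3 -c "
from h import *
s=manip.state();print(np.round(s['tau'],2),np.round(s['dq'],3),s['ft_force'],s['ft_torque'])"
```

```text
t 5.52 pos [ 0.5068 -0.3069 -0.0114] rpy [-3.1343e+00 -2.2000e-03 -1.9213e+00] w 0.4 F [-21.3   8.9  81.3] q [ 0.6   0.53 -0.14  1.71  0.09  0.9  -1.5 ]
dp tool [-0.0008  0.0034  0.0086] twist [-0.0073 -0.0022 -0.0003] dp target-tool [-0.0008  0.0033  0.0086]
[ -2.13 -22.12  -1.67 -14.53  -0.05  -8.2   -0.08] [ 0.011  0.003 -0.007  0.002 -0.011 -0.008  0.008] [-21.25318735   8.90758636  81.32310009] [ 1.9977393   4.54705908 -0.0172062 ]
```

Call:
{"name": "jog_arm", "arguments": {
  "steps": [
    {"dp": [0, 0, -0.003], "twist": [0, 0, 0]}
  ]
}}

```text
clock: 5.6
ee_pos: [0.5075, -0.3075, -0.0069]
tcp_rot: [-3.132, -0.003, -1.922]
ft_force: [0.3, -0.3, -1.2]
width: 0.398
```

```bash
python3 plan.py 0.504 -0.305 -0.02 -1.921; python3 - <<'E'
from h import *
for n in ('wrist','scene'):
    im,d=manip.camera(n); cv2.imwrite(f'pics/{n}7.png',im)
    if n=='scene':
        p,f=K(n); g=proj(p,f,[.504,-.305,.03]).astype(int); cv2.imwrite('pics/s7.png',cv2.resize(im[g[1]-60:g[1]+50,g[0]-70:g[0]+70],None,fx=5,fy=5,interpolation=cv2.INTER_CUBIC))
E
```

```text
t 5.6 pos [ 0.5075 -0.3075 -0.0069] rpy [-3.1322e+00 -2.8000e-03 -1.9215e+00] w 0.398 F [ 0.3 -0.3 -1.2] q [ 0.6   0.52 -0.14  1.71  0.09  0.9  -1.5 ]
dp tool [-0.0012  0.0043  0.013 ] twist [-0.0094 -0.0028 -0.0005] dp target-tool [-0.0011  0.0041  0.0131]
```

View pics/s7.png

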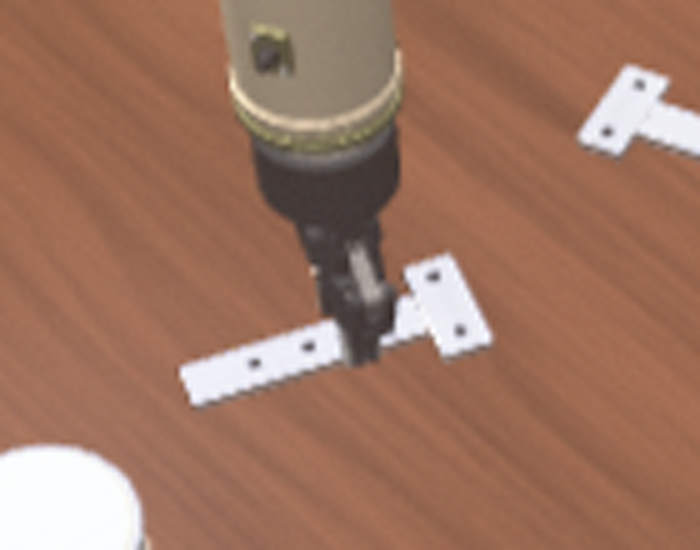

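View pics/wrist7.png

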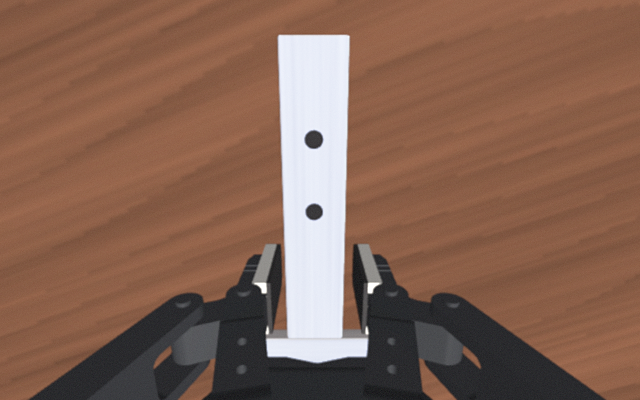

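Call:
{"name": "jog_arm", "arguments": {
  "steps": [
    {"dp": [-0.001, 0.003, 0], "twist": [-0.009, -0.003, 0]},
    {"dp": [0, 0.002, 0], "twist": [-0.005, -0.001, 0]},
    {"dp": [0, 0, 0], "twist": [0, 0, 0]}
  ]
}}

```text
clock: 5.95
ee_pos: [0.5022, -0.3042, -0.0091]
tcp_rot: [3.134, 0.002, -1.921]
ft_force: [-0.6, 0.6, 0.6]
width: 0.394
```

```bash
python3 plan.py 0.504 -0.305 -0.007 -1.921
```

```text
t 5.95 pos [ 0.5022 -0.3042 -0.0091] rpy [ 3.1342e+00  2.1000e-03 -1.9214e+00] w 0.394 F [-0.6  0.6  0.6] q [ 0.6   0.53 -0.14  1.71  0.09  0.92 -1.5 ]
dp tool [ 0.0002 -0.002  -0.0021] twist [ 0.0074  0.0021 -0.0004] dp target-tool [ 0.0002 -0.002  -0.0021]
```

Call:
{"name": "jog_arm", "arguments": {
  "steps": [
    {"dp": [0, -0.001, -0.001], "twist": [0.005, 0.001, 0]},
    {"dp": [0, 0, 0], "twist": [0, 0, 0]}
  ]
}}

```text
clock: 6.12
ee_pos: [0.5023, -0.304, -0.0096]
tcp_rot: [3.137, 0.002, -1.921]
ft_force: [0.6, 0.0, 0.1]
width: 0.397
```

```bash
python3 plan.py 0.504 -0.305 -0.007 -1.921
```

```text
t 6.12 pos [ 0.5023 -0.304  -0.0096] rpy [ 3.1369e+00  1.6000e-03 -1.9214e+00] w 0.397 F [0.6 0.  0.1] q [ 0.6   0.53 -0.14  1.72  0.09  0.91 -1.5 ]
dp tool [ 0.0004 -0.002  -0.0026] twist [ 0.0047  0.0016 -0.0004] dp target-tool [ 0.0004 -0.002  -0.0026]
```

Call:
{"name": "jog_arm", "arguments": {
  "steps": [
    {"dp": [0, -0.002, -0.003], "twist": [0.005, 0.001, 0]},
    {"dp": [0, 0, 0], "twist": [0, 0, 0]},
    {"dp": [0, 0, 0], "twist": [0, 0, 0]}
  ]
}}

```text
clock: 6.37
ee_pos: [0.5038, -0.3044, -0.0073]
tcp_rot: [3.141, 0.001, -1.921]
ft_force: [-0.6, -0.0, -0.5]
width: 0.4
```

```bash
python3 plan.py 0.504 -0.305 -0.007 -1.921
```

```text
t 6.37 pos [ 0.5038 -0.3044 -0.0073] rpy [ 3.1408e+00  8.0000e-04 -1.9213e+00] w 0.4 F [-0.6 -0.  -0.5] q [ 0.6   0.52 -0.14  1.71  0.09  0.91 -1.5 ]
dp tool [ 0.0005 -0.0004 -0.0003] twist [ 0.0008  0.0008 -0.0003] dp target-tool [ 0.0005 -0.0004 -0.0003]
```

Pose is good; closing now.

Call:
{"name": "jog_arm", "arguments": {
  "steps": [
    {"dp": [0, 0, 0], "twist": [0, 0, 0]},
    {"dp": [0, 0, 0], "twist": [0, 0, 0]},
    {"dp": [0, 0, 0], "twist": [0, 0, 0]},
    {"dp": [0, 0, 0], "twist": [0, 0, 0]},
    {"dp": [0, 0, 0], "twist": [0, 0, 0]},
    {"dp": [0, 0, 0], "twist": [0, 0, 0]}
  ],
  "claw": 0,
  "newtons": 70
}}

```text
clock: 6.87
ee_pos: [0.504, -0.3045, -0.0068]
tcp_rot: [3.141, 0.001, -1.921]
ft_force: [-0.2, 0.1, -0.0]
width: 0.294
```

```bash
python3 plan.py 0.504 -0.305 -0.007 -1.921; python3 tip.py w8
```

```text
t 6.87 pos [ 0.504  -0.3045 -0.0068] rpy [ 3.1414e+00  6.0000e-04 -1.9213e+00] w 0.294 F [-0.2  0.1 -0. ] q [ 0.6   0.52 -0.14  1.71  0.09  0.91 -1.5 ]
dp tool [ 0.0005 -0.0002  0.0002] twist [ 0.0002  0.0006 -0.0003] dp target-tool [ 0.0005 -0.0002  0.0002]
finger -1 tip z tool [-25.5 -20.  -18.8] world z [12.  13.2 18.7] inner x 12.0 n 5152 ymin -0.012999583819998965
finger 1 tip z tool [-25.6 -20.  -18.5] world z [11.8 13.2 18.8] inner x 12.9 n 5183 ymin -0.012995116052102898
```

View pics/w8.png

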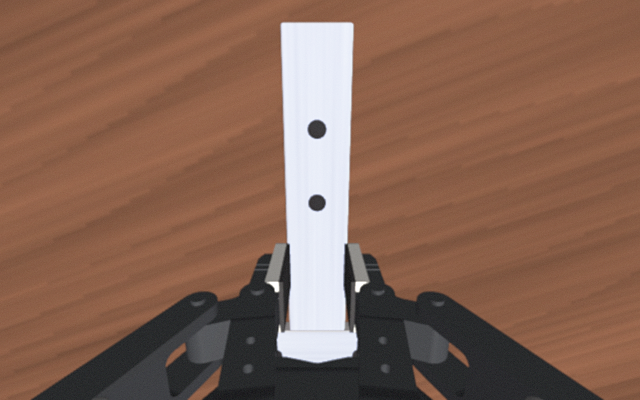

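Call:
{"name": "jog_arm", "arguments": {
  "steps": [
    {"dp": [0, 0, -0.006], "twist": [0, 0, 0]},
    {"dp": [0, 0, -0.01], "twist": [0, 0, 0]},
    {"dp": [0, 0, -0.015], "twist": [0, 0, 0]},
    {"dp": [0, 0, -0.015], "twist": [0, 0, 0]},
    {"dp": [0, 0, 0], "twist": [0, 0, 0]}
  ]
}}

```text
clock: 7.33
ee_pos: [0.5015, -0.3031, 0.04]
tcp_rot: [3.135, 0.002, -1.921]
ft_force: [1.6, -0.4, -3.6]
width: 0.296
```

```bash
python3 plan.py 0.504 -0.305 -0.007 -1.921; python3 tip.py w9; python3 - <<'E'
from h import *
im,d=manip.camera('scene'); p,f=K('scene'); g=proj(p,f,[.504,-.305,.06]).astype(int); cv2.imwrite('pics/s9.png',cv2.resize(im[g[1]-60:g[1]+50,g[0]-70:g[0]+70],None,fx=5,fy=5,interpolation=cv2.INTER_CUBIC))
p,f=K('wrist'); im,d=manip.camera('wrist')
for u,v in [(317,60),(317,160),(317,260),(317,320),(290,60),(340,60)]: print(u,v,np.round(toworld(p,f,u,v,d[v,u])*1000,1))
E
```

```text
t 7.33 pos [ 0.5015 -0.3031  0.04  ] rpy [ 3.1345e+00  1.9000e-03 -1.9211e+00] w 0.296 F [ 1.6 -0.4 -3.6] q [ 0.6   0.46 -0.14  1.68  0.07  1.01 -1.49]
dp tool [ 0.001  -0.0034  0.047 ] twist [ 0.0071  0.0019 -0.    ] dp target-tool [ 0.0009 -0.003   0.047 ]
finger -1 tip z tool [-15.5 -14.9 -14.5] world z [54.5 54.9 55.5] inner x 3.5 n 6202 ymin -0.012994854895930007
finger 1 tip z tool [-15.4 -14.9 -14.5] world z [54.4 54.9 55.4] inner x 3.5 n 6329 ymin -0.012999100275531333
317 60 [ 584.1 -333.8   51.5]
317 160 [ 547.  -320.3   53.2]
317 260 [ 502.3 -304.    52.8]
317 320 [ 470.9 -292.5   53. ]
290 60 [ 587.7 -323.8   51.8]
340 60 [ 581.  -342.3   51.4]
```

View pics/s9.png

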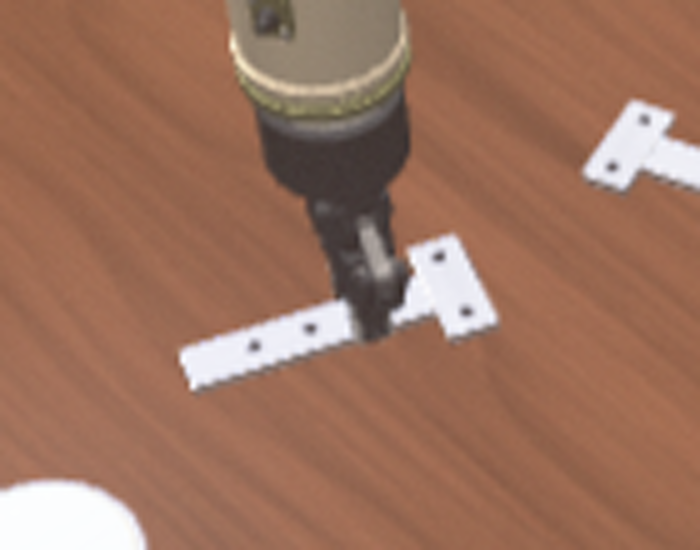

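View pics/w9.png

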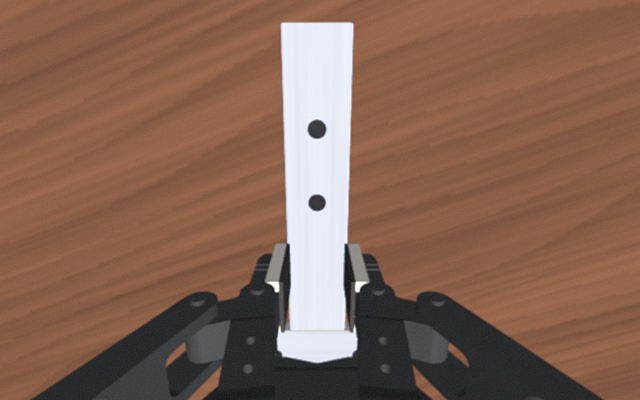

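```bash
python3 - <<'E'
from fit import *
p,f=K('top')
def P(u,v,z=.012): return plane(p,f,u,v,z)
# jig.png crop origin (260,145), scale 8 , 5.7
c=lambda a,b:(260+a/8-.4375,145+b/5.7-.41)
pts=dict(tl=c(180,80),tr=c(460,100),br=c(395,530),bl=c(107,507), sbl=c(150,488),sbr=c(365,500),scl=c(160,403),scr=c(375,420))
W={k:P(*v) for k,v in pts.items()}
for k,v in W.items(): print(k,np.round(v,4))
print('len',np.linalg.norm(W['tr']-W['br']),np.linalg.norm(W['tl']-W['bl']),np.linalg.norm(W['bl']-W['br']))
for a,b in (('br','tr'),('bl','tl')): d=W[b]-W[a]; print('yaw',np.arctan2(d[1],d[0]))
print('ctr',sum(W[k] for k in ('tl','tr','br','bl'))/4)
E
```

```text
tl [0.6708 0.094  0.012 ]
tr [ 0.6615 -0.0174  0.012 ]
br [0.4226 0.0041 0.012 ]
bl [0.4331 0.1159 0.012 ]
sbl [0.4437 0.0996 0.012 ]
sbr [0.4386 0.016  0.012 ]
scl [0.4902 0.097  0.012 ]
scr [0.4823 0.013  0.012 ]
len 0.2399051360417227 0.23874521339003654 0.11233182513885188
yaw -0.0897786345520364
yaw -0.09172819269348106
ctr [0.54701013 0.04915394 0.012     ]
```

Call:
{"name": "jog_arm", "arguments": {
  "steps": [
    {"dp": [0, 0, -0.03], "twist": [0.005, 0.001, 0]},
    {"dp": [0, 0, -0.03], "twist": [0, 0, 0]},
    {"dp": [0, 0, -0.03], "twist": [0, 0, 0]},
    {"dp": [0, 0, -0.03], "twist": [0, 0, 0]},
    {"dp": [0, 0, -0.02], "twist": [0, 0, 0]}
  ]
}}

```text
clock: 7.9
ee_pos: [0.4937, -0.2991, 0.1682]
tcp_rot: [3.111, 0.006, -1.921]
ft_force: [0.4, -0.5, -3.6]
width: 0.286
```

```bash
python3 plan.py 0.50 -0.07 0.2 -1.661
```

```text
t 7.9 pos [ 0.4937 -0.2991  0.1682] rpy [ 3.1109  0.0058 -1.9208] w 0.286 F [ 0.4 -0.5 -3.6] q [ 0.61  0.34 -0.15  1.55  0.05  1.29 -1.47]
dp tool [-0.2175  0.0735 -0.0283] twist [ 0.0297  0.0098 -0.2597] dp target-tool [-0.2287  0.0144 -0.0318]
```

Call:
{"name": "jog_arm", "arguments": {
  "steps": [
    {"dp": [0, 0, -0.005], "twist": [0.012, 0.004, -0.085]},
    {"dp": [0, 0, -0.005], "twist": [0.01, 0.003, -0.085]},
    {"dp": [0, 0, -0.005], "twist": [0.008, 0.003, -0.085]},
    {"dp": [-0.025, 0.001, -0.003], "twist": [0, 0, 0]},
    {"dp": [-0.03, 0.002, -0.003], "twist": [0, 0, 0]},
    {"dp": [-0.03, 0.002, -0.002], "twist": [0, 0, 0]},
    {"dp": [-0.03, 0.002, -0.002], "twist": [0, 0, 0]},
    {"dp": [-0.03, 0.002, 0], "twist": [0, 0, 0]}
  ]
}}

```text
clock: 8.57
ee_pos: [0.494, -0.159, 0.1902]
tcp_rot: [3.138, -0.005, -1.668]
ft_force: [0.0, 1.7, -3.3]
width: 0.289
```

```bash
python3 plan.py 0.50 -0.07 0.2 -1.661
```

```text
t 8.57 pos [ 0.494  -0.159   0.1902] rpy [ 3.1378 -0.0049 -1.6683] w 0.289 F [ 0.   1.7 -3.3] q [ 0.49  0.19 -0.28  1.69  0.06  1.27 -1.47]
dp tool [-0.0892  0.0028 -0.0102] twist [ 0.0038 -0.0049 -0.0073] dp target-tool [-0.0892  0.0021 -0.0098]
```

Call:
{"name": "jog_arm", "arguments": {
  "steps": [
    {"dp": [-0.025, 0.001, -0.003], "twist": [0.003, -0.003, -0.005]},
    {"dp": [-0.025, 0.001, -0.003], "twist": [0, 0, 0]},
    {"dp": [-0.02, 0.001, -0.003], "twist": [0, 0, 0]},
    {"dp": [-0.01, 0, 0], "twist": [0, 0, 0]},
    {"dp": [0, 0, 0], "twist": [0, 0, 0]},
    {"dp": [0, 0, 0], "twist": [0, 0, 0]}
  ]
}}

```text
clock: 9.07
ee_pos: [0.4949, -0.0666, 0.1932]
tcp_rot: [3.131, 0.002, -1.651]
ft_force: [0.5, -0.8, -3.4]
width: 0.295
```

```bash
python3 plan.py 0.50 -0.07 0.2 -1.661; python3 - <<'E'
from h import *
import pickle
s=manip.state();p,f=K('wrist'); im,d=manip.camera('wrist'); cv2.imwrite('pics/w10.png',im); np.save('w10.npy',d); pickle.dump((p,f,s),open('w10.pkl','wb'))
E
```

```text
t 9.07 pos [ 0.4949 -0.0666  0.1932] rpy [ 3.1306e+00  1.8000e-03 -1.6513e+00] w 0.295 F [ 0.5 -0.8 -3.4] q [ 0.38  0.16 -0.35  1.73  0.05  1.28 -1.63]
dp tool [ 0.003  -0.0052 -0.0069] twist [0.011  0.0017 0.0097] dp target-tool [ 0.0029 -0.0053 -0.0068]
```

View pics/w10.png

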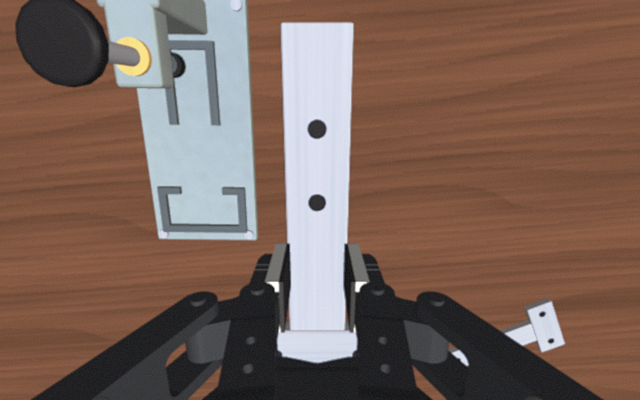

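```bash
python3 - <<'E'
import cv2
im=cv2.imread('pics/w10.png'); cv2.imwrite('pics/w10a.png',cv2.resize(im[170:250,145:265],None,fx=6.5,fy=6.5,interpolation=cv2.INTER_CUBIC)); cv2.imwrite('pics/w10b.png',cv2.resize(im[25:135,130:250],None,fx=5.4,fy=5.4,interpolation=cv2.INTER_CUBIC))
E
```

```text
(no output)
```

View pics/w10a.png

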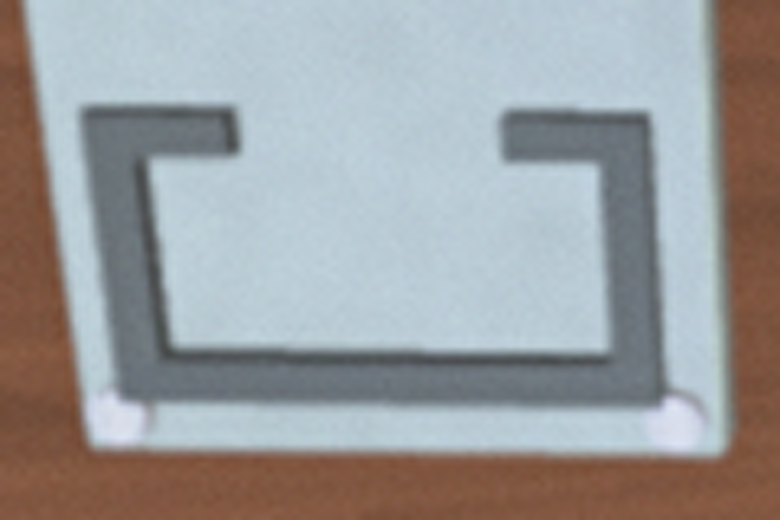

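View pics/w10b.png

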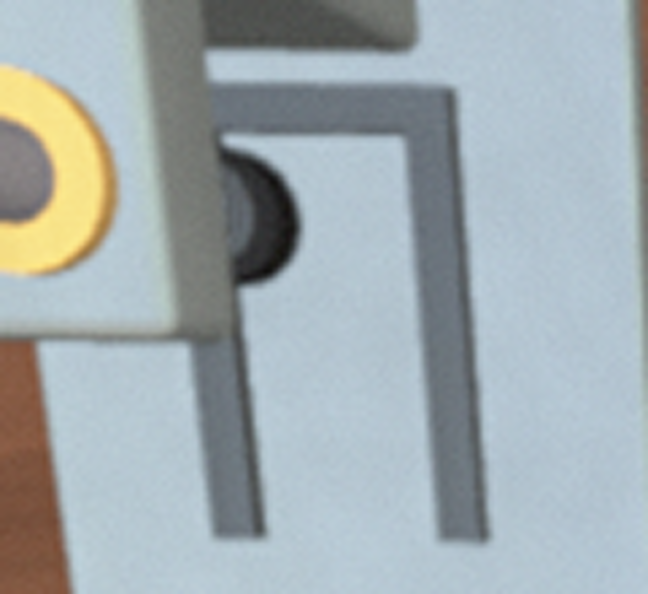

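```bash
cat > nest.py <<'E'
from h import *
import pickle
p,f,s=pickle.load(open('w10.pkl','rb'))
a=lambda u,v:((u+.5)/6.5-.5+145,(v+.5)/6.5-.5+170)
b=lambda u,v:((u+.5)/5.4-.5+130,(v+.5)/5.4-.5+25)
pts=[(a(160,360),(-70.5,37.5)),(a(611,362),(-70.5,-37.5)),(a(136,156),(-35.5,37.5)),(a(600,161),(-35.5,-37.5)),(b(405,134),(104.5,-16.5)),(b(440,540),(36,-16.5)),(b(241,538),(36,16.5))]
W=np.array([plane(p,f,*q,.017)[:2] for q,_ in pts]); M=np.array([m for _,m in pts])/1000
mc,wc=M.mean(0),W.mean(0); A=(M-mc).T@(W-wc); th=np.arctan2(A[0,1]-A[1,0],A[0,0]+A[1,1]); R=np.array([[np.cos(th),-np.sin(th)],[np.sin(th),np.cos(th)]])
t=wc-R@mc; print('nest',t,'yaw',th); print(np.round((W-(M@R.T+t))@R*1000,1))
kn=R@[.088,0]+t; print('knob',kn)
E
python3 nest.py; python3 - <<'E'
# bracket pose in gripper from same picture
from fit import *
import pickle
from scipy.spatial.transform import Rotation as Ro
p,f,s=pickle.load(open('w10.pkl','rb')); im=cv2.imread('pics/w10.png').astype(float); R=Ro.from_euler('xyz',s['tcp_rot'])
# stem corners far end, stem edges (tool frame): rays intersect plane tool z = h
d=np.load('w10.npy')
for u,v in [(317,40),(317,160),(317,240),(317,310)]:
    X=toworld(p,f,u,v,d[v,u]); print(np.round(R.inv().apply(X-s['ee_pos'])*1000,1))
g=cv2.cvtColor(im.astype(np.uint8),cv2.COLOR_BGR2GRAY).astype(float)
for v in (40,100,160,220):
    r=im[v-2:v+3,260:380,0].mean(0); dr=np.gradient(r); i=dr.argmax(); j=dr.argmin(); print(v,260+i,260+j, )
c=im[5:60,300:335,0].mean(1); print('end row',5+np.gradient(c).argmax())
E
```

```text
nest [0.51680034 0.05373571] yaw -0.08901948858393016
[[-0.4  0.3]
 [-0.1 -0.1]
 [ 0.2 -0.4]
 [ 0.  -0.6]
 [-0.2 -0.9]
 [ 0.3 -0.8]
 [ 0.3  2.6]]
knob [0.60445189 0.04591234]
[  0.6 -96.1 -17. ]
[  0.7 -49.6 -15.5]
[  0.7 -12.3 -15.2]
[  0.7  24.6 -16.4]
40 281 353
100 283 351
160 284 349
220 286 348
end row 22
```

```bash
python3 - <<'E'
from h import *
import pickle
p,f,s=pickle.load(open('w10.pkl','rb'))
im=cv2.imread('pics/w10.png')
for v in (105,115,121): print(v,list(zip(range(164,224),im[v-1:v+2,164:224,0].mean(0).astype(int))))
nest=np.array([.5168,.05374]);th=-.089;R=np.array([[np.cos(th),-np.sin(th)],[np.sin(th),np.cos(th)]])
for z in (.012,.017):
  for y in (-22.5,-16.5,16.5,22.5): print(z,y,np.round(proj(p,f,[*(nest+R@[.05,y/1000]),z]),1))
E
```

```text
105 [(164, np.int64(208)), (165, np.int64(208)), (166, np.int64(191)), (167, np.int64(148)), (168, np.int64(123)), (169, np.int64(121)), (170, np.int64(122)), (171, np.int64(122)), (172, np.int64(126)), (173, np.int64(126)), (174, np.int64(121)), (175, np.int64(90)), (176, np.int64(92)), (177, np.int64(158)), (178, np.int64(202)), (179, np.int64(213)), (180, np.int64(211)), (181, np.int64(212)), (182, np.int64(211)), (183, np.int64(210)), (184, np.int64(210)), (185, np.int64(210)), (186, np.int64(208)), (187, np.int64(208)), (188, np.int64(207)), (189, np.int64(210)), (190, np.int64(209)), (191, np.int64(207)), (192, np.int64(211)), (193, np.int64(209)), (194, np.int64(211)), (195, np.int64(209)), (196, np.int64(209)), (197, np.int64(210)), (198, np.int64(210)), (199, np.int64(210)), (200, np.int64(208)), (201, np.int64(209)), (202, np.int64(208)), (203, np.int64(207)), (204, np.int64(209)), (205, np.int64(210)), (206, np.int64(208)), (207, np.int64(210)), (208, np.int64(205)), (209, np.int64(166)), (210, np.int64(130)), (211, np.int64(118)), (212, np.int64(122)), (213, np.int64(125)
[... 2371 characters left out ...]
int64(211)), (202, np.int64(211)), (203, np.int64(210)), (204, np.int64(209)), (205, np.int64(209)), (206, np.int64(212)), (207, np.int64(211)), (208, np.int64(212)), (209, np.int64(209)), (210, np.int64(183)), (211, np.int64(140)), (212, np.int64(121)), (213, np.int64(122)), (214, np.int64(123)), (215, np.int64(125)), (216, np.int64(127)), (217, np.int64(126)), (218, np.int64(108)), (219, np.int64(102)), (220, np.int64(158)), (221, np.int64(200)), (222, np.int64(207)), (223, np.int64(208))]
0.012 -22.5 [216.7 110. ]
0.012 -16.5 [210.6 110. ]
0.012 16.5 [177.2 109.7]
0.012 22.5 [171.1 109.6]
0.017 -22.5 [215.1 110.2]
0.017 -16.5 [209.  110.2]
0.017 16.5 [175.1 109.9]
0.017 22.5 [168.9 109.8]
```

```bash
python3 - <<'E'
from h import *
import pickle
from scipy.spatial.transform import Rotation as Ro
p,f,s=pickle.load(open('w10.pkl','rb')); im=cv2.imread('pics/w10.png').astype(float); R=Ro.from_euler('xyz',s['tcp_rot']); d=np.load('w10.npy')
# robust plane fit over stem
vv,uu=np.mgrid[35:235:3,292:342:3]; D=d[35:235:3,292:342:3]
T=np.array([R.inv().apply(toworld(p,f,u,v,z)-s['ee_pos']) for u,v,z in zip(uu.ravel(),vv.ravel(),D.ravel()) if z>0])
A=np.c_[T[:,:2],np.ones(len(T))]; co=np.linalg.lstsq(A,T[:,2],rcond=None)[0]; r=T[:,2]-A@co; k=abs(r)<.002; co=np.linalg.lstsq(A[k],T[k,2],rcond=None)[0]; print('plane z=ax+by+c',co, r[k].std())
def ray(u,v,h):
    o=np.array(p['R']).T@(-np.array(p['t'])); q=np.array(p['R']).T@np.array([(u-p['cx'])/f,(v-p['cy'])/f,1.])
    o=R.inv().apply(o-s['ee_pos']); q=R.inv().apply(q); return o+q*(h-o[2])/q[2]
def edge(row,thr=150):
    i=np.where(row>thr)[0]; a,b=i[0],i[-1]
    l=a-1+(thr-row[a-1])/(row[a]-row[a-1]); rr=b+(row[b]-thr)/(row[b]-row[b+1]); return l,rr
for h in (-.0148,-.016):
  for v in (40,100,160,220):
    l,r_=edge(im[v-2:v+3,262:380,0].mean(0)); L,Rr=ray(262+l,v,h),ray(262+r_,v,h); print(h,v,np.round(L*1000,2),np.round(Rr*1000,2),'mid x',round((L[0]+Rr[0])*500,2),'w',round((Rr[0]-L[0])*1000,2))
  c=im[8:60,300:335,0].mean(1); i=np.where(c>150)[0][0]; e=8+i-1+(150-c[i-1])/(c[i]-c[i-1]); print('end',np.round(ray(317,e,h)*1000,2))
E
```

```text
plane z=ax+by+c [-0.00392803 -0.00117768 -0.01584218] 0.000631933700140218
-0.0148 40 [-13.41 -96.46 -14.8 ] [ 14.51 -96.46 -14.8 ] mid x 0.55 w 27.91
-0.0148 100 [-13.36 -74.19 -14.8 ] [ 14.52 -74.2  -14.8 ] mid x 0.58 w 27.87
-0.0148 160 [-13.31 -49.51 -14.8 ] [ 14.47 -49.52 -14.8 ] mid x 0.58 w 27.79
-0.0148 220 [-13.28 -21.99 -14.8 ] [ 14.56 -22.   -14.8 ] mid x 0.64 w 27.84
end [   0.64 -102.72  -14.8 ]
-0.016 40 [-13.29 -96.27 -16.  ] [ 14.39 -96.28 -16.  ] mid x 0.55 w 27.67
-0.016 100 [-13.24 -74.2  -16.  ] [ 14.4 -74.2 -16. ] mid x 0.58 w 27.63
-0.016 160 [-13.19 -49.73 -16.  ] [ 14.35 -49.74 -16.  ] mid x 0.58 w 27.55
-0.016 220 [-13.16 -22.45 -16.  ] [ 14.44 -22.46 -16.  ] mid x 0.64 w 27.6
end [   0.64 -102.48  -16.  ]
```

```bash
python3 plan.py 0.4614 0.059 0.19 -1.660
```

```text
t 9.12 pos [ 0.4948 -0.0669  0.193 ] rpy [ 3.1302e+00  1.9000e-03 -1.6519e+00] w 0.295 F [-0.9 -0.4 -4.6] q [ 0.38  0.16 -0.35  1.73  0.05  1.28 -1.63]
dp tool [-0.1228  0.0435  0.0038] twist [0.0114 0.0018 0.0081] dp target-tool [-0.1224  0.0445  0.003 ]
```

Call:
{"name": "jog_arm", "arguments": {
  "steps": [
    {"dp": [0, 0.015, 0], "twist": [0.006, 0.001, 0.004]},
    {"dp": [-0.01, 0.016, 0], "twist": [0.004, 0.001, 0.003]},
    {"dp": [-0.025, 0.01, 0], "twist": [0, 0, 0]},
    {"dp": [-0.025, 0.003, 0], "twist": [0, 0, 0]},
    {"dp": [-0.025, 0, 0], "twist": [0, 0, 0]},
    {"dp": [-0.02, 0, 0], "twist": [0, 0, 0]},
    {"dp": [-0.01, 0, 0], "twist": [0, 0, 0]},
    {"dp": [0, 0, 0], "twist": [0, 0, 0]}
  ]
}}

```text
clock: 9.78
ee_pos: [0.4608, 0.0381, 0.1896]
tcp_rot: [3.137, -0.004, -1.687]
ft_force: [0.2, 0.6, -4.3]
width: 0.295
```

```bash
python3 plan.py 0.4614 0.059 0.1 -1.660
```

```text
t 9.78 pos [0.4608 0.0381 0.1896] rpy [ 3.1367 -0.0039 -1.6872] w 0.295 F [ 0.2  0.6 -4.3] q [ 0.27  0.08 -0.45  1.82  0.04  1.25 -1.87]
dp tool [-0.0212  0.0014  0.0895] twist [ 0.0049 -0.0038 -0.0272] dp target-tool [-0.0209  0.0013  0.0896]
```

Call:
{"name": "jog_arm", "arguments": {
  "steps": [
    {"dp": [-0.011, 0.001, 0.01], "twist": [0.003, -0.002, -0.015]},
    {"dp": [-0.01, 0, 0.02], "twist": [0.001, -0.001, -0.01]},
    {"dp": [0, 0, 0.02], "twist": [0, 0, 0]},
    {"dp": [0, 0, 0.02], "twist": [0, 0, 0]},
    {"dp": [0, 0, 0.015], "twist": [0, 0, 0]},
    {"dp": [0, 0, 0], "twist": [0, 0, 0]}
  ]
}}

```text
clock: 10.28
ee_pos: [0.4653, 0.0464, 0.1013]
tcp_rot: [-3.139, -0.004, -1.676]
ft_force: [-1.1, -0.2, -4.1]
width: 0.289
```

```bash
python3 plan.py 0.4614 0.059 0.02 -1.660
```

```text
t 10.28 pos [0.4653 0.0464 0.1013] rpy [-3.1395 -0.0041 -1.6765] w 0.289 F [-1.1 -0.2 -4.1] q [ 0.25  0.18 -0.46  1.93  0.09  1.05 -1.93]
dp tool [-0.0124  0.0053  0.0812] twist [-0.0021 -0.0041 -0.0165] dp target-tool [-0.0122  0.005   0.0813]
```

Call:
{"name": "jog_arm", "arguments": {
  "steps": [
    {"dp": [-0.008, 0.004, 0], "twist": [-0.002, -0.004, -0.016]},
    {"dp": [-0.006, 0.003, 0], "twist": [0, 0, -0.006]},
    {"dp": [0, 0, 0.015], "twist": [0, 0, 0]},
    {"dp": [0, 0, 0.015], "twist": [0, 0, 0]},
    {"dp": [0, 0, 0.01], "twist": [0, 0, 0]},
    {"dp": [0, 0, 0], "twist": [0, 0, 0]}
  ]
}}

```text
clock: 10.78
ee_pos: [0.4629, 0.0586, 0.0647]
tcp_rot: [-3.135, 0.0, -1.658]
ft_force: [-0.2, -0.4, -3.8]
width: 0.29
```

```bash
python3 plan.py 0.4614 0.059 0.02 -1.660
```

```text
t 10.78 pos [0.4629 0.0586 0.0647] rpy [-3.1352e+00  4.0000e-04 -1.6585e+00] w 0.29 F [-0.2 -0.4 -3.8] q [ 0.22  0.22 -0.46  1.98  0.12  0.96 -1.96]
dp tool [-0.0002  0.0018  0.0447] twist [-0.0064  0.0004  0.0015] dp target-tool [-0.0002  0.0015  0.0447]
```

Call:
{"name": "jog_arm", "arguments": {
  "steps": [
    {"dp": [0, 0.002, 0.008], "twist": [-0.006, 0, 0.001]},
    {"dp": [0, 0, 0.012], "twist": [-0.003, 0, 0]},
    {"dp": [0, 0, 0.01], "twist": [-0.002, 0, 0]},
    {"dp": [0, 0, 0.006], "twist": [0, 0, 0]},
    {"dp": [0, 0, 0], "twist": [0, 0, 0]},
    {"dp": [0, 0, 0], "twist": [0, 0, 0]}
  ]
}}

```text
clock: 11.28
ee_pos: [0.4625, 0.0592, 0.0276]
tcp_rot: [3.139, 0.001, -1.659]
ft_force: [0.2, -0.7, -3.0]
width: 0.29
```

```bash
python3 plan.py 0.4614 0.059 0.02 -1.660; python3 - <<'E'
from h import *
import pickle
s=manip.state();p,f=K('wrist'); im,d=manip.camera('wrist'); cv2.imwrite('pics/w11.png',im)
im,d=manip.camera('scene'); p,f=K('scene'); g=proj(p,f,[.52,.05,.05]).astype(int); cv2.imwrite('pics/s11.png',cv2.resize(im[g[1]-60:g[1]+60,g[0]-75:g[0]+75],None,fx=5,fy=5,interpolation=cv2.INTER_CUBIC))
E
```

```text
t 11.28 pos [0.4625 0.0592 0.0276] rpy [ 3.1391e+00  9.0000e-04 -1.6594e+00] w 0.29 F [ 0.2 -0.7 -3. ] q [ 0.21  0.28 -0.45  2.    0.16  0.89 -1.99]
dp tool [0.0003 0.0011 0.0076] twist [0.0025 0.0009 0.0006] dp target-tool [0.0003 0.0011 0.0076]
```

View pics/w11.png

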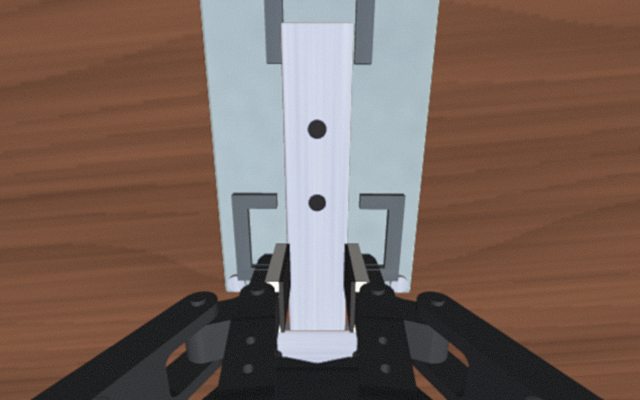

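View pics/s11.png

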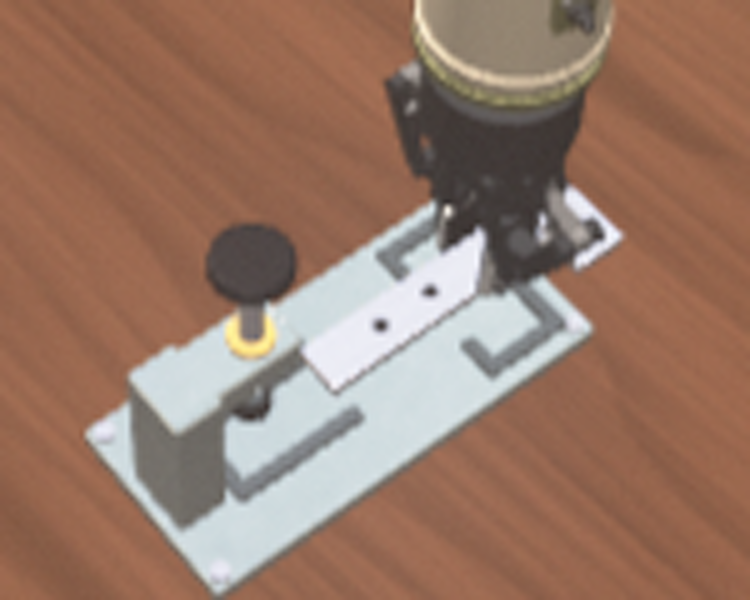

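```bash
python3 - <<'E'
from h import *
from scipy.spatial.transform import Rotation as Ro
s=manip.state(); R=Ro.from_euler('xyz',s['tcp_rot'])
p,f=K('scene'); im,d=manip.camera('scene'); g=proj(p,f,[.52,.05,.05]).astype(int)
pw,_=K('wrist'); print('cam in tool',R.inv().apply(-np.array(pw['R']).T@np.array(pw['t'])-s['ee_pos']))
for u,v in [(395,85),(400,110),(405,130),(415,170),(425,150),(460,120),(410,80),(440,190),(520,150)]:
    U,V=g[0]-75+u//5,g[1]-60+v//5; X=toworld(p,f,U,V,d[V,U]); print(u,v,im[V,U],np.round(X*1000),'tool',np.round(R.inv().apply(X-s['ee_pos'])*1000))
th=-.089;Rn=np.array([[np.cos(th),-np.sin(th)],[np.sin(th),np.cos(th)]])
print('knob'); 
for u,v in [(250,260),(215,265),(290,265),(250,230),(250,285),(250,310),(250,335)]:
    U,V=g[0]-75+u//5,g[1]-60+v//5; X=toworld(p,f,U,V,d[V,U]); print(u,v,np.round(X*1000),'nest',np.round(Rn.T@(X[:2]-[.5168,.0534])*1000))
E
```

```text
cam in tool [ 0.00056718 -0.07491504 -0.15429118]
395 85 [72 73 81] [468.   3. 136.] tool [  55.  -10. -108.]
400 110 [57 62 68] [472.  11. 127.] tool [ 47. -13. -99.]
405 130 [57 60 68] [472.  16. 116.] tool [ 43. -13. -88.]
415 170 [57 60 70] [472.  24.  91.] tool [ 34. -12. -63.]
425 150 [91 90 96] [464.  22.  98.] tool [ 37.  -4. -70.]
460 120 [56 58 66] [499.  69. 205.] tool [ -13.  -35. -177.]
410 80 [ 96 100 108] [463.   8. 140.] tool [  51.   -5. -112.]
440 190 [58 61 66] [479.  47. 105.] tool [ 11. -17. -77.]
520 150 [57 59 67] [484.  93. 192.] tool [ -35.  -18. -164.]
knob
250 260 [605.  48. 180.] nest [88.  3.]
215 265 [618.  41. 181.] nest [102.  -4.]
290 265 [595.  63. 183.] nest [77. 17.]
250 230 [595.  37. 181.] nest [79. -9.]
250 285 [614.  58. 181.] nest [96. 13.]
250 310 [608.  52. 145.] nest [91.  6.]
250 335 [608.  51. 123.] nest [91.  6.]
```

Call:
{"name": "jog_arm", "arguments": {
  "steps": [
    {"dp": [0, 0.001, 0.005], "twist": [0.002, 0.001, 0]},
    {"dp": [0, 0, 0.003], "twist": [0, 0, 0]},
    {"dp": [0, 0, 0], "twist": [0, 0, 0]}
  ]
}}

```text
clock: 11.68
ee_pos: [0.4628, 0.0594, 0.0206]
tcp_rot: [-3.138, 0.0, -1.66]
ft_force: [-0.2, 0.2, -3.9]
width: 0.291
```

```bash
python3 plan.py 0.5162 0.0541 0.02 -1.660
```

```text
t 11.68 pos [0.4628 0.0594 0.0206] rpy [-3.1382e+00  1.0000e-04 -1.6597e+00] w 0.291 F [-0.2  0.2 -3.9] q [ 0.2   0.29 -0.45  2.01  0.17  0.87 -2.  ]
dp tool [ 0.0005 -0.0536  0.0008] twist [-0.0034  0.0001  0.0003] dp target-tool [ 0.0005 -0.0536  0.0006]
```

Call:
{"name": "jog_arm", "arguments": {
  "steps": [
    {"dp": [0, -0.007, 0], "twist": [-0.003, 0, 0]},
    {"dp": [0, -0.008, 0], "twist": [0, 0, 0]},
    {"dp": [0, -0.008, 0], "twist": [0, 0, 0]},
    {"dp": [0, -0.008, 0], "twist": [0, 0, 0]},
    {"dp": [0, 0, 0], "twist": [0, 0, 0]}
  ]
}}

```text
clock: 12.1
ee_pos: [0.4978, 0.056, 0.021]
tcp_rot: [-3.14, -0.0, -1.66]
ft_force: [0.7, -0.6, -3.7]
width: 0.288
```

```bash
python3 plan.py 0.5162 0.0541 0.02 -1.660
```

```text
t 12.1 pos [0.4978 0.056  0.021 ] rpy [-3.1399e+00 -1.0000e-04 -1.6600e+00] w 0.288 F [ 0.7 -0.6 -3.7] q [ 0.19  0.36 -0.43  1.92  0.19  0.9  -1.99]
dp tool [ 0.0003 -0.0185  0.0011] twist [-0.0017 -0.0001 -0.    ] dp target-tool [ 0.0003 -0.0185  0.001 ]
```

Call:
{"name": "jog_arm", "arguments": {
  "steps": [
    {"dp": [0, -0.006, 0.001], "twist": [-0.002, 0, 0]},
    {"dp": [0, -0.006, 0], "twist": [0, 0, 0]},
    {"dp": [0, -0.005, 0], "twist": [0, 0, 0]},
    {"dp": [0, 0, 0], "twist": [0, 0, 0]},
    {"dp": [0, 0, 0], "twist": [0, 0, 0]}
  ]
}}

```text
clock: 12.52
ee_pos: [0.5174, 0.0543, 0.0195]
tcp_rot: [3.14, 0.0, -1.661]
ft_force: [-0.1, -1.0, -5.1]
width: 0.292
```

```bash
python3 plan.py 0.5162 0.0541 0.02 -1.660; python3 - <<'E'
from h import *
import pickle
s=manip.state();p,f=K('wrist'); im,d=manip.camera('wrist'); cv2.imwrite('pics/w12.png',im);pickle.dump((p,f,s),open('w12.pkl','wb'));np.save('w12.npy',d)
im,d=manip.camera('scene'); p,f=K('scene'); g=proj(p,f,[.52,.05,.05]).astype(int); cv2.imwrite('pics/s12.png',cv2.resize(im[g[1]-60:g[1]+60,g[0]-75:g[0]+75],None,fx=5,fy=5,interpolation=cv2.INTER_CUBIC))
E
```

```text
t 12.52 pos [0.5174 0.0543 0.0195] rpy [ 3.1405e+00  4.0000e-04 -1.6607e+00] w 0.292 F [-0.1 -1.  -5.1] q [ 0.19  0.4  -0.42  1.87  0.2   0.92 -1.99]
dp tool [ 0.0003  0.0012 -0.0005] twist [ 0.0011  0.0004 -0.0007] dp target-tool [ 0.0003  0.0012 -0.0005]
```

View pics/w12.png

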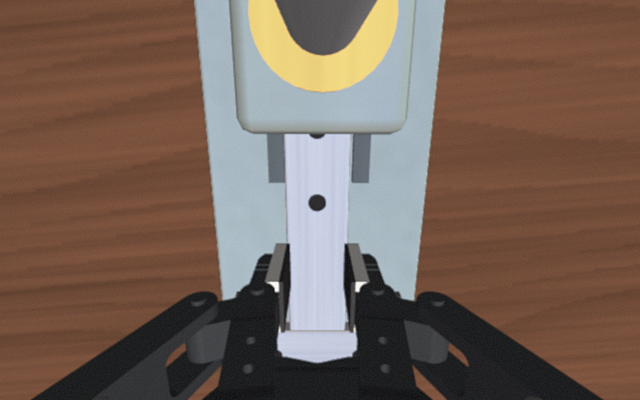

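View pics/s12.png

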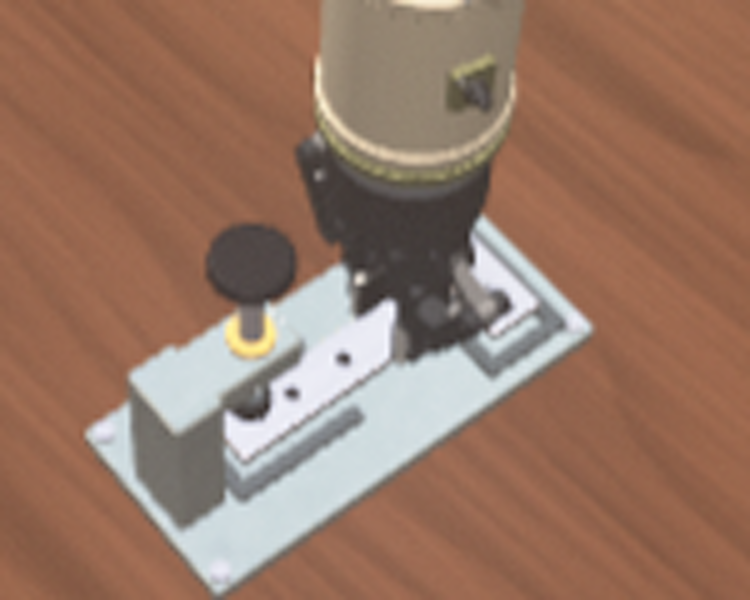

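```bash
python3 - <<'E'
from h import *
import pickle
p,f,s=pickle.load(open('w12.pkl','rb')); im=cv2.imread('pics/w12.png').astype(float)
th=-.089;Rn=np.array([[np.cos(th),-np.sin(th)],[np.sin(th),np.cos(th)]])
N=lambda X: np.round(Rn.T@(X[:2]-[.5168,.0534])*1000,2)
c=im[170:195,270:280,0].mean(1); print('L end row',list(c.astype(int)))
c=im[170:195,358:367,0].mean(1); print('R end row',list(c.astype(int)))
for v in (150,165):
    print(v,list(zip(range(260,292),im[v-1:v+2,260:292,0].mean(0).astype(int))),list(zip(range(344,376),im[v-1:v+2,344:376,0].mean(0).astype(int))))
for z in(.012,.017): print([N(plane(p,f,u,182,z)) for u in (267,283,353,370)])
E
```

```text
L end row [np.int64(113), np.int64(113), np.int64(113), np.int64(114), np.int64(113), np.int64(114), np.int64(114), np.int64(114), np.int64(113), np.int64(114), np.int64(112), np.int64(115), np.int64(138), np.int64(180), np.int64(195), np.int64(195), np.int64(194), np.int64(193), np.int64(193), np.int64(194), np.int64(193), np.int64(194), np.int64(195), np.int64(194), np.int64(195)]
R end row [np.int64(116), np.int64(116), np.int64(116), np.int64(116), np.int64(116), np.int64(117), np.int64(116), np.int64(117), np.int64(116), np.int64(116), np.int64(115), np.int64(112), np.int64(128), np.int64(172), np.int64(190), np.int64(191), np.int64(190), np.int64(190), np.int64(190), np.int64(191), np.int64(191), np.int64(191), np.int64(191), np.int64(191), np.int64(193)]
150 [(260, np.int64(191)), (261, np.int64(190)), (262, np.int64(193)), (263, np.int64(192)), (264, np.int64(190)), (265, np.int64(194)), (266, np.int64(188)), (267, np.int64(153)), (268, np.int64(120)), (269, np.int64(110)), (270, np.int64(112)), (271, np.int64(110)), (272, np.int64(111)), (273, np.int64(114)), (274, np.int64(
[... 1991 characters left out ...]
, (353, np.int64(99)), (354, np.int64(113)), (355, np.int64(115)), (356, np.int64(112)), (357, np.int64(112)), (358, np.int64(114)), (359, np.int64(113)), (360, np.int64(112)), (361, np.int64(116)), (362, np.int64(116)), (363, np.int64(115)), (364, np.int64(118)), (365, np.int64(118)), (366, np.int64(117)), (367, np.int64(116)), (368, np.int64(120)), (369, np.int64(148)), (370, np.int64(180)), (371, np.int64(189)), (372, np.int64(189)), (373, np.int64(190)), (374, np.int64(189)), (375, np.int64(189))]
[array([34.69, 25.65]), array([34.69, 17.52]), array([ 34.67, -18.08]), array([ 34.67, -26.72])]
[array([35.95, 24.87]), array([35.95, 16.98]), array([ 35.93, -17.51]), array([ 35.93, -25.89])]
```

Call:
{"name": "jog_arm", "arguments": {
  "steps": [
    {"dp": [0.001, 0.0015, 0], "twist": [0.001, 0, 0]},
    {"dp": [0, 0, 0.003], "twist": [0, 0, 0]},
    {"dp": [0, 0, 0.003], "twist": [0, 0, 0]},
    {"dp": [0, 0, 0.002], "twist": [0, 0, 0]},
    {"dp": [0, 0, 0], "twist": [0, 0, 0]}
  ]
}}

```text
clock: 13.03
ee_pos: [0.5142, 0.0533, 0.0108]
tcp_rot: [3.141, -0.0, -1.66]
ft_force: [0.0, 0.3, -3.0]
width: 0.294
```

```bash
python3 plan.py 0.5162 0.0536 0.0055 -1.660
```

```text
t 13.03 pos [0.5142 0.0533 0.0108] rpy [ 3.1412e+00 -3.0000e-04 -1.6600e+00] w 0.294 F [ 0.   0.3 -3. ] q [ 0.19  0.4  -0.42  1.89  0.21  0.9  -1.99]
dp tool [-0.0004 -0.002   0.0053] twist [ 0.0004 -0.0003  0.    ] dp target-tool [-0.0004 -0.002   0.0053]
```

Call:
{"name": "jog_arm", "arguments": {
  "steps": [
    {"dp": [0, -0.0015, 0], "twist": [0, 0, 0]},
    {"dp": [0, 0, 0], "twist": [0, 0, 0]}
  ]
}}

```text
clock: 13.2
ee_pos: [0.5155, 0.0532, 0.0105]
tcp_rot: [3.141, -0.0, -1.66]
ft_force: [-0.3, -0.9, -4.4]
width: 0.292
```

```bash
python3 plan.py 0.5162 0.0536 0.0055 -1.660
```

```text
t 13.2 pos [0.5155 0.0532 0.0105] rpy [ 3.1407e+00 -4.0000e-04 -1.6599e+00] w 0.292 F [-0.3 -0.9 -4.4] q [ 0.19  0.4  -0.42  1.88  0.21  0.9  -1.99]
dp tool [-0.0005 -0.0007  0.005 ] twist [ 0.0009 -0.0004  0.0001] dp target-tool [-0.0005 -0.0007  0.005 ]
```

Call:
{"name": "jog_arm", "arguments": {
  "steps": [
    {"dp": [0, -0.0005, 0.002], "twist": [0, 0, 0]},
    {"dp": [0, 0, 0.002], "twist": [0, 0, 0]},
    {"dp": [0, 0, 0], "twist": [0, 0, 0]}
  ]
}}

```text
clock: 13.45
ee_pos: [0.5164, 0.0532, 0.0063]
tcp_rot: [3.141, -0.0, -1.66]
ft_force: [-0.0, 0.2, -4.2]
width: 0.291
```

```bash
python3 plan.py 0.5162 0.0536 0.0055 -1.660
```

```text
t 13.45 pos [0.5164 0.0532 0.0063] rpy [ 3.1411e+00 -3.0000e-04 -1.6599e+00] w 0.291 F [-0.   0.2 -4.2] q [ 0.19  0.41 -0.42  1.88  0.21  0.89 -2.  ]
dp tool [-0.0004  0.0002  0.0008] twist [ 0.0005 -0.0003  0.0001] dp target-tool [-0.0004  0.0002  0.0008]
```

Call:
{"name": "jog_arm", "arguments": {
  "steps": [
    {"dp": [0, 0, 0.001], "twist": [0, 0, 0]},
    {"dp": [0, 0, 0], "twist": [0, 0, 0]}
  ]
}}

```text
clock: 13.62
ee_pos: [0.5165, 0.0532, 0.0053]
tcp_rot: [3.141, -0.0, -1.66]
ft_force: [-0.3, 0.3, -3.5]
width: 0.292
```

```bash
python3 plan.py 0.5162 0.0536 0.0055 -1.660; python3 - <<'E'
from h import *
im,d=manip.camera('scene'); p,f=K('scene'); g=proj(p,f,[.52,.05,.05]).astype(int); cv2.imwrite('pics/s13.png',cv2.resize(im[g[1]-60:g[1]+60,g[0]-75:g[0]+75],None,fx=5,fy=5,interpolation=cv2.INTER_CUBIC))
E
```

```text
t 13.62 pos [0.5165 0.0532 0.0053] rpy [ 3.1414e+00 -2.0000e-04 -1.6599e+00] w 0.292 F [-0.3  0.3 -3.5] q [ 0.19  0.41 -0.42  1.89  0.21  0.89 -2.  ]
dp tool [-0.0003  0.0004 -0.0002] twist [ 0.0002 -0.0002  0.0001] dp target-tool [-0.0003  0.0004 -0.0002]
```

View pics/s13.png

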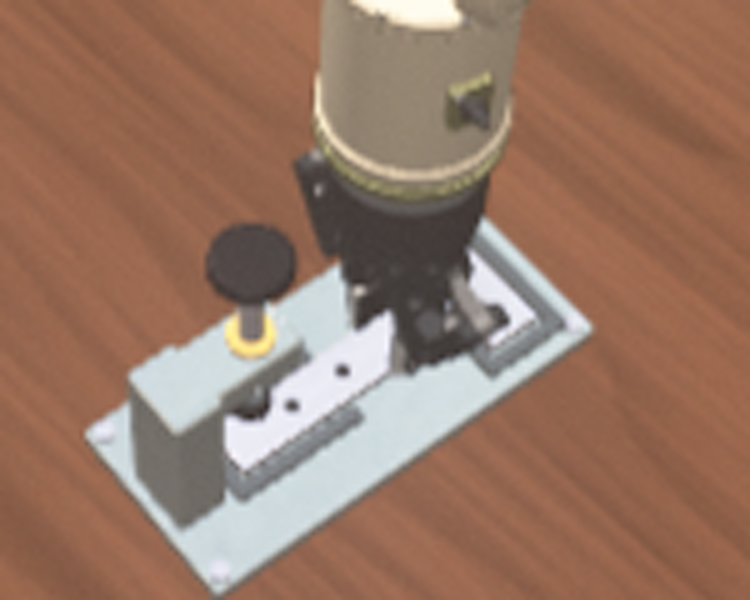

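Call:
{"name": "jog_arm", "arguments": {
  "steps": [
    {"dp": [0, 0, 0.0008], "twist": [0, 0, 0]},
    {"dp": [0, 0, 0], "twist": [0, 0, 0]}
  ]
}}

```text
clock: 13.83
ee_pos: [0.5167, 0.0533, 0.0054]
tcp_rot: [-3.142, -0.001, -1.66]
ft_force: [-0.2, 0.5, -4.7]
width: 0.292
```

Call:
{"name": "jog_arm", "arguments": {
  "steps": [
    {"dp": [0, 0, 0.0015], "twist": [0, 0, 0]},
    {"dp": [0, 0, 0], "twist": [0, 0, 0]}
  ]
}}

```text
clock: 14.0
ee_pos: [0.5171, 0.0534, 0.0055]
tcp_rot: [-3.14, -0.001, -1.66]
ft_force: [0.2, -0.4, -3.2]
width: 0.29
```

Call:
{"name": "jog_arm", "arguments": {
  "steps": [
    {"dp": [0, 0, 0], "twist": [0, 0, 0]},
    {"dp": [0, 0, 0], "twist": [0, 0, 0]},
    {"dp": [0, 0, 0], "twist": [0, 0, 0]},
    {"dp": [0, 0, 0], "twist": [0, 0, 0]},
    {"dp": [0, 0, 0], "twist": [0, 0, 0]}
  ],
  "claw": 0.045
}}

```text
clock: 14.42
ee_pos: [0.5189, 0.0537, 0.0065]
tcp_rot: [-3.137, -0.0, -1.66]
ft_force: [0.3, 0.4, -0.1]
width: 0.527
```

```bash
python3 plan.py 0.5162 0.0536 0.0055 -1.660; python3 - <<'E'
from h import *
im,d=manip.camera('wrist'); cv2.imwrite('pics/w14.png',im)
im,d=manip.camera('scene'); p,f=K('scene'); g=proj(p,f,[.52,.05,.05]).astype(int); cv2.imwrite('pics/s14.png',cv2.resize(im[g[1]-60:g[1]+60,g[0]-75:g[0]+75],None,fx=5,fy=5,interpolation=cv2.INTER_CUBIC))
E
```

```text
t 14.42 pos [0.5189 0.0537 0.0065] rpy [-3.1366e+00 -1.0000e-04 -1.6598e+00] w 0.527 F [ 0.3  0.4 -0.1] q [ 0.18  0.41 -0.42  1.88  0.21  0.88 -2.  ]
dp tool [0.0003 0.0027 0.001 ] twist [-0.0049 -0.0001  0.0002] dp target-tool [0.0003 0.0027 0.001 ]
```

View pics/s14.png

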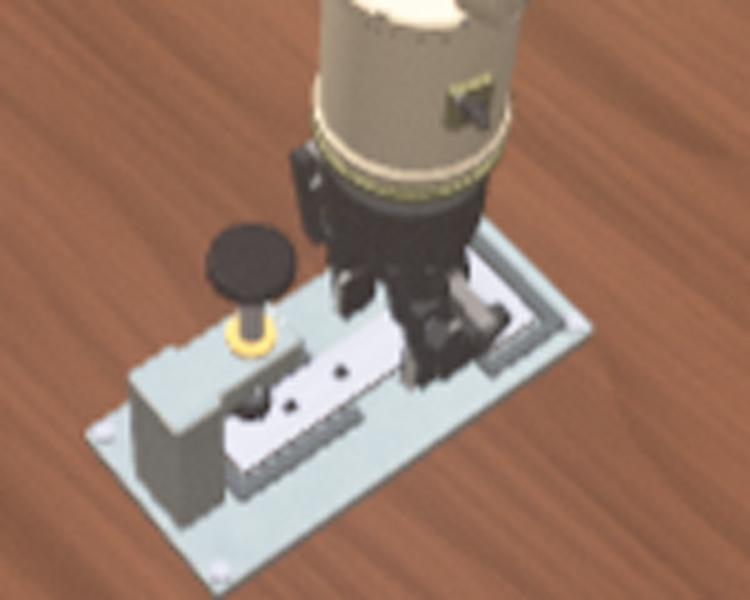

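View pics/w14.png

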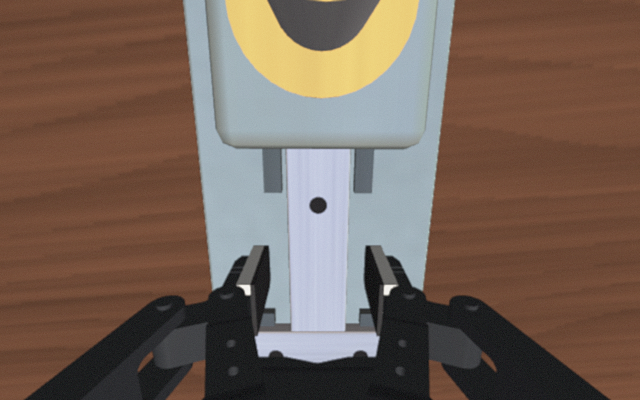

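Call:
{"name": "jog_arm", "arguments": {
  "steps": [
    {"dp": [0, 0.001, -0.012], "twist": [-0.005, 0, 0]},
    {"dp": [0, 0.002, -0.025], "twist": [-0.003, 0, 0]},
    {"dp": [0, 0.003, -0.033], "twist": [0, 0, 0]},
    {"dp": [0, 0.003, -0.035], "twist": [0, 0, 0]},
    {"dp": [0, 0.003, -0.035], "twist": [0, 0, 0]},
    {"dp": [0, 0, -0.035], "twist": [0, 0, 0]},
    {"dp": [0, 0, -0.025], "twist": [0, 0, 0]},
    {"dp": [0, 0, 0], "twist": [0, 0, 0]}
  ]
}}

```text
clock: 15.18
ee_pos: [0.5042, 0.0548, 0.2129]
tcp_rot: [3.13, -0.0, -1.659]
ft_force: [1.3, 0.2, -0.4]
width: 0.525
```

```bash
python3 plan.py 0.6045 0.0455 0.23 -1.660; python3 - <<'E'
from h import *
import pickle
s=manip.state();p,f=K('wrist'); im,d=manip.camera('wrist'); cv2.imwrite('pics/w15.png',im);pickle.dump((p,f,s),open('w15.pkl','wb'));np.save('w15.npy',d)
for r in manip.place_of('knob_top','wrist')[:2]: u,v=r['pixel']; print(r,plane(p,f,u,v,.18),d[int(v),int(u)])
E
```

```text
t 15.18 pos [0.5042 0.0548 0.2129] rpy [ 3.1302e+00 -3.0000e-04 -1.6586e+00] w 0.525 F [ 1.3  0.2 -0.4] q [ 0.24  0.17 -0.46  1.67  0.08  1.32 -1.89]
dp tool [ 0.0005 -0.1005 -0.0182] twist [ 0.0114 -0.0003  0.0014] dp target-tool [ 0.0004 -0.1007 -0.0171]
{'pixel': [319.9, 42.4], 'p': 0.96} [0.60579988 0.04372569 0.18      ] 0.16865578
```

View pics/w15.png

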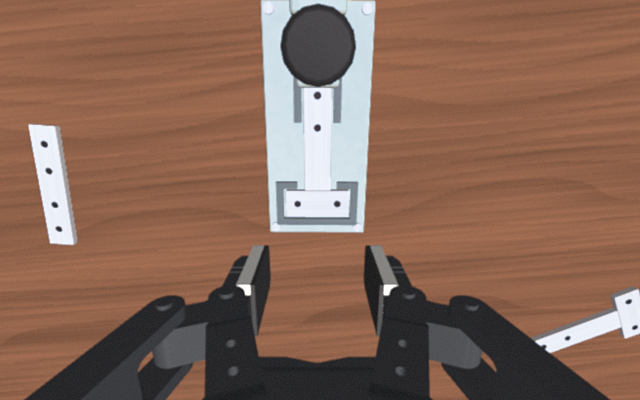

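Call:
{"name": "jog_arm", "arguments": {
  "steps": [
    {"dp": [0, 0, -0.012], "twist": [0.006, 0, 0]},
    {"dp": [0, -0.01, -0.006], "twist": [0.004, 0, 0]},
    {"dp": [0, -0.02, 0], "twist": [0, 0, 0]},
    {"dp": [0, -0.02, 0], "twist": [0, 0, 0]},
    {"dp": [0, -0.02, 0], "twist": [0, 0, 0]},
    {"dp": [0, -0.015, 0], "twist": [0, 0, 0]},
    {"dp": [0, -0.005, 0], "twist": [0, 0, 0]},
    {"dp": [0, 0, 0], "twist": [0, 0, 0]}
  ],
  "claw": 0,
  "newtons": 40
}}

```text
clock: 15.95
ee_pos: [0.5908, 0.0452, 0.2188]
tcp_rot: [3.12, -0.005, -1.658]
ft_force: [-0.4, -0.2, 0.2]
width: -0.003
```

```bash
python3 plan.py 0.605 0.0448 0.22 -1.660; python3 - <<'E'
from h import *
from scipy.spatial.transform import Rotation as Ro
s=manip.state();R=Ro.from_euler('xyz',s['tcp_rot']);p,f=K('wrist'); im,d=manip.camera('wrist'); cv2.imwrite('pics/w16.png',im)
for u,v in [(310,v) for v in range(225,275,4)]+[(325,v) for v in range(225,275,4)]:
    X=toworld(p,f,u,v,d[v,u]); print(u,v,np.round(X*1000,1),'tool',np.round(R.inv().apply(X-s['ee_pos'])*1000,1))
E
```

```text
t 15.95 pos [0.5908 0.0452 0.2188] rpy [ 3.1203 -0.0048 -1.658 ] w -0.003 F [-0.4 -0.2  0.2] q [ 0.2   0.37 -0.44  1.43  0.15  1.4  -1.9 ]
dp tool [-0.0008 -0.0141 -0.0015] twist [ 0.0213 -0.0048  0.0019] dp target-tool [-0.0008 -0.0142 -0.0012]
310 225 [589.   48.9 181.1] tool [-3.7  1.3 37.7]
310 229 [516.9  58.1  20.6] tool [ -7.3  70.6 199.7]
310 233 [512.2  58.5  21.5] tool [ -7.3  75.3 198.9]
310 237 [507.2  59.   21.6] tool [ -7.4  80.3 198.9]
310 241 [501.4  59.6  20.2] tool [ -7.4  86.1 200.4]
310 245 [602.5  46.8 236.7] tool [ -2.5 -11.1 -18.1]
310 249 [602.2  46.8 240. ] tool [ -2.4 -10.7 -21.4]
310 253 [602.6  46.7 244.6] tool [ -2.3 -11.  -26. ]
310 257 [602.8  46.6 248.6] tool [ -2.3 -11.2 -30. ]
310 261 [602.5  46.6 251.5] tool [ -2.2 -10.8 -32.9]
310 265 [602.5  46.5 254.7] tool [ -2.1 -10.7 -36.1]
310 269 [602.7  46.5 258.1] tool [ -2.1 -10.8 -39.5]
310 273 [603.3  46.4 262.1] tool [ -2.  -11.4 -43.5]
325 225 [588.   39.5 180.7] tool [ 5.8  1.5 38.2]
325 229 [516.3  40.7  22.8] tool [ 10.1  69.7 197.5]
325 233 [510.   41.1  20.1] tool [ 10.2  75.9 200.4]
325 237 [505.4  41.5  21.1] tool [ 10.2  80.6 199.5]
325 241 [499.7  41.9  20.1] tool [ 10.3  86.2 200.6]
325 245 [602.   40.  236.9] tool [  4.3 -11.2 -18.3]
325 249 [602.   40.1 240.7] tool [  4.2 -11.1 -22.2]
325 253 [602.1  40.2 244.7] tool [  4.1 -11.1 -26.1]
325 257 [602.5  40.3 249.1] tool [  4.  -11.4 -30.5]
325 261 [602.6  40.4 252.6] tool [  3.9 -11.4 -34. ]
325 265 [602.3  40.5 255.3] tool [  3.9 -11.1 -36.7]
325 269 [602.7  40.6 259. ] tool [  3.8 -11.4 -40.5]
325 273 [602.5  40.7 261.6] tool [  3.7 -11.1 -43.1]
```

View pics/w16.png

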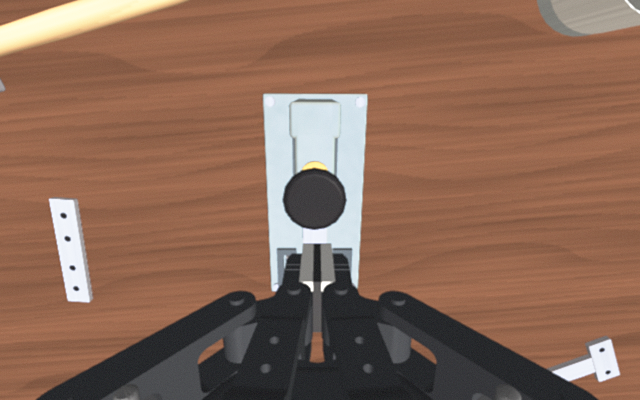

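Call:
{"name": "jog_arm", "arguments": {
  "steps": [
    {"dp": [-0.001, -0.008, 0], "twist": [0.012, -0.003, 0.002]},
    {"dp": [0, -0.006, 0], "twist": [0.008, -0.002, 0]},
    {"dp": [0, 0, 0], "twist": [0, 0, 0]},
    {"dp": [0, 0, 0], "twist": [0, 0, 0]}
  ]
}}

```text
clock: 16.33
ee_pos: [0.6031, 0.0457, 0.218]
tcp_rot: [3.14, 0.0, -1.659]
ft_force: [-0.6, 0.2, 0.5]
width: -0.001
```

```bash
python3 plan.py 0.605 0.0448 0.22 -1.660
```

```text
t 16.33 pos [0.6031 0.0457 0.218 ] rpy [ 3.1399e+00  1.0000e-04 -1.6588e+00] w -0.001 F [-0.6  0.2  0.5] q [ 0.2   0.38 -0.44  1.42  0.16  1.39 -1.9 ]
dp tool [ 0.0007 -0.0019 -0.002 ] twist [0.0017 0.0001 0.0012] dp target-tool [ 0.0007 -0.002  -0.002 ]
```

Call:
{"name": "jog_arm", "arguments": {
  "steps": [
    {"dp": [0, -0.001, 0.01], "twist": [0.001, 0, 0]},
    {"dp": [0, -0.0005, 0.012], "twist": [0, 0, 0]},
    {"dp": [0, 0, 0.01], "twist": [0, 0, 0]},
    {"dp": [0, 0, 0.004], "twist": [0, 0, 0]},
    {"dp": [0, 0, 0], "twist": [0, 0, 0]}
  ]
}}

```text
clock: 16.75
ee_pos: [0.6036, 0.0456, 0.1783]
tcp_rot: [3.141, -0.0, -1.658]
ft_force: [-0.0, -0.4, 0.4]
width: -0.0
```

```bash
cat > look.py <<'E'
from h import *
import sys
im,d=manip.camera('scene'); p,f=K('scene'); g=proj(p,f,[.6,.05,.12]).astype(int); cv2.imwrite('pics/%s.png'%sys.argv[1],cv2.resize(im[g[1]-45:g[1]+45,g[0]-55:g[0]+55],None,fx=6.5,fy=6.5,interpolation=cv2.INTER_CUBIC))
E
python3 plan.py 0.605 0.0448 0.165 -1.660; python3 look.py s17
```

```text
t 16.75 pos [0.6036 0.0456 0.1783] rpy [ 3.1412e+00 -4.0000e-04 -1.6585e+00] w -0.0 F [-0.  -0.4  0.4] q [ 0.2   0.4  -0.43  1.48  0.17  1.3  -1.91]
dp tool [ 0.0006 -0.0015  0.0133] twist [ 0.0004 -0.0004  0.0015] dp target-tool [ 0.0006 -0.0015  0.0133]
```

View pics/s17.png

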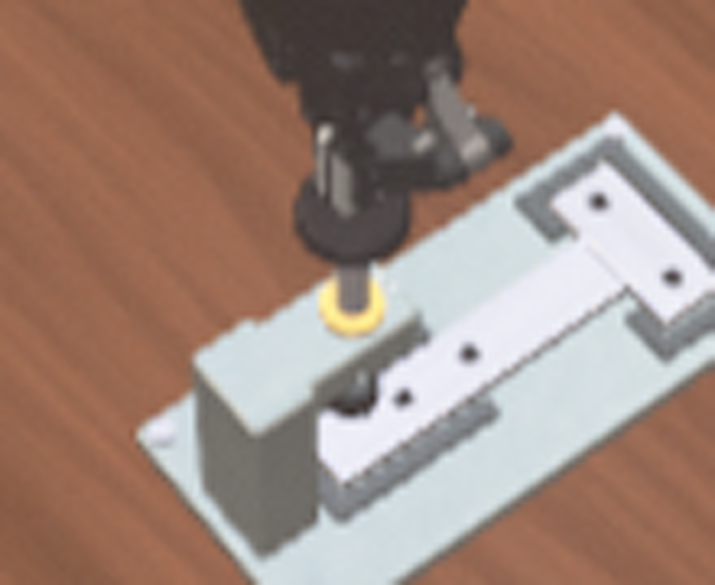

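Call:
{"name": "jog_arm", "arguments": {
  "steps": [
    {"dp": [0, -0.001, 0.004], "twist": [0, 0, 0.001]},
    {"dp": [0, 0, 0.004], "twist": [0, 0, 0]}
  ]
}}

```text
clock: 16.97
ee_pos: [0.6051, 0.0456, 0.171]
tcp_rot: [-3.141, -0.0, -1.66]
ft_force: [0.5, 0.5, -0.8]
width: 0.003
```

Call:
{"name": "jog_arm", "arguments": {
  "steps": [
    {"dp": [0, 0, 0.002], "twist": [0, 0, 0]},
    {"dp": [0, 0, 0.002], "twist": [0, 0, 0]}
  ]
}}

```text
clock: 17.13
ee_pos: [0.6052, 0.0456, 0.1667]
tcp_rot: [-3.141, -0.0, -1.66]
ft_force: [-1.4, -0.2, 2.3]
width: 0.004
```

Call:
{"name": "jog_arm", "arguments": {
  "steps": [
    {"dp": [0, 0, 0.002], "twist": [0, 0, 0]},
    {"dp": [0, 0, 0.002], "twist": [0, 0, 0]}
  ]
}}

```text
clock: 17.3
ee_pos: [0.6052, 0.0456, 0.1629]
tcp_rot: [-3.14, -0.0, -1.66]
ft_force: [-1.4, -0.8, 2.6]
width: 0.002
```

```bash
python3 plan.py 0.605 0.0448 0.165 -1.660; python3 look.py s18
```

```text
t 17.3 pos [0.6052 0.0456 0.1629] rpy [-3.1404e+00 -3.0000e-04 -1.6596e+00] w 0.002 F [-1.4 -0.8  2.6] q [ 0.19  0.41 -0.43  1.49  0.18  1.27 -1.92]
dp tool [ 0.0008  0.0001 -0.0021] twist [-0.0012 -0.0003  0.0004] dp target-tool [ 0.0008  0.0001 -0.0021]
```

View pics/s18.png

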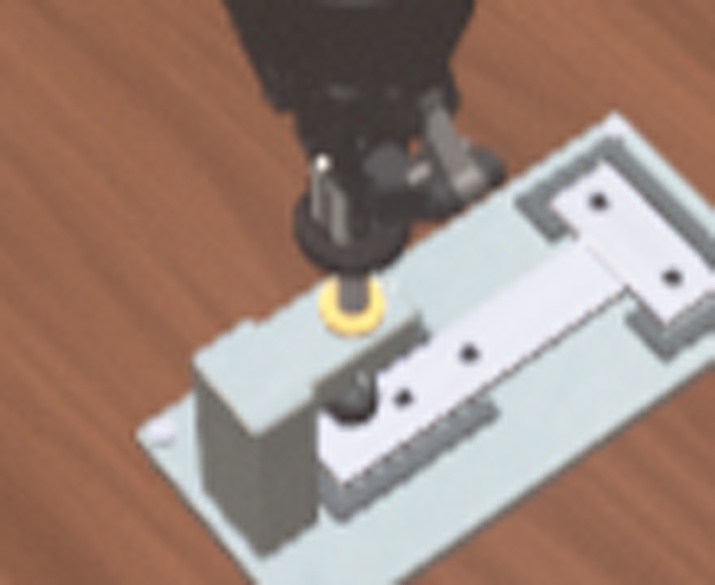

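Call:
{"name": "jog_arm", "arguments": {
  "steps": [
    {"dp": [0, 0, 0.004], "twist": [0, 0, 0]},
    {"dp": [0, 0, 0.004], "twist": [0, 0, 0]},
    {"dp": [0, 0, 0.004], "twist": [0, 0, 0]},
    {"dp": [0, 0, 0.002], "twist": [0, 0, 0]}
  ]
}}

```text
clock: 17.68
ee_pos: [0.6057, 0.0457, 0.1488]
tcp_rot: [-3.138, -0.0, -1.66]
ft_force: [-1.3, -0.6, 5.0]
width: 0.002
```

```bash
python3 plan.py 0.605 0.0448 0.137 -1.660; python3 look.py s19; python3 -c "
from h import *
p,f=K('scene')
for z in (.164,.15,.14,.13,.12): print(z,proj(p,f,[.605,.045,z])-proj(p,f,[.605,.045,.164]))"
```

```text
t 17.68 pos [0.6057 0.0457 0.1488] rpy [-3.1384e+00 -2.0000e-04 -1.6597e+00] w 0.002 F [-1.3 -0.6  5. ] q [ 0.19  0.42 -0.43  1.51  0.18  1.24 -1.92]
dp tool [0.0009 0.0006 0.0118] twist [-0.0032 -0.0002  0.0003] dp target-tool [0.0009 0.0006 0.0118]
0.164 [0. 0.]
0.15 [-0.00992656  3.34966132]
0.14 [-0.01688754  5.69860456]
0.13 [-0.02374344  8.01208845]
0.12 [-0.03049662 10.29090991]
```

View pics/s19.png

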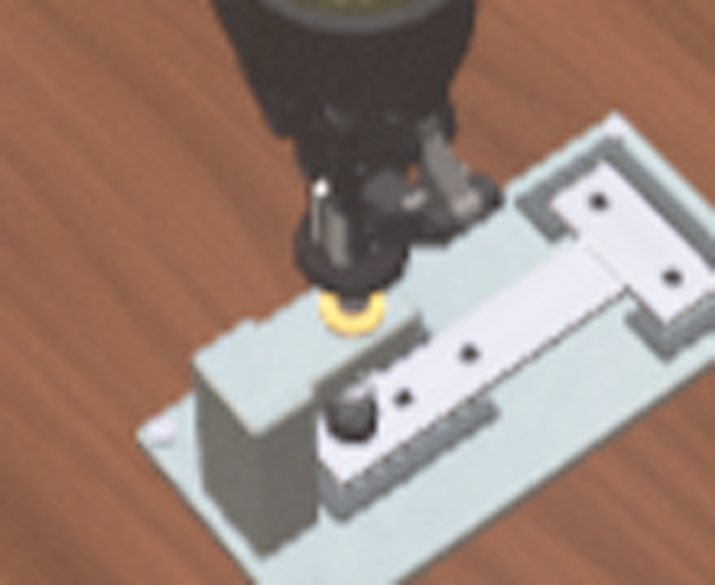

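Call:
{"name": "jog_arm", "arguments": {
  "steps": [
    {"dp": [0, 0, 0.003], "twist": [-0.003, 0, 0]},
    {"dp": [0, 0, 0.003], "twist": [-0.001, 0, 0]},
    {"dp": [0, 0, 0.002], "twist": [0, 0, 0]}
  ]
}}

```text
clock: 17.98
ee_pos: [0.6059, 0.0457, 0.1412]
tcp_rot: [3.141, -0.0, -1.66]
ft_force: [-3.2, -0.9, 5.6]
width: -0.002
```

Call:
{"name": "jog_arm", "arguments": {
  "steps": [
    {"dp": [0, 0, 0.001], "twist": [0, 0, 0]},
    {"dp": [0, 0, 0.001], "twist": [0, 0, 0]}
  ]
}}

```text
clock: 18.15
ee_pos: [0.6059, 0.0458, 0.1395]
tcp_rot: [3.141, -0.0, -1.66]
ft_force: [-3.7, 0.0, 8.6]
width: -0.0
```

Call:
{"name": "jog_arm", "arguments": {
  "steps": [
    {"dp": [0, 0, 0.0015], "twist": [0, 0, 0]},
    {"dp": [0, 0, 0.0015], "twist": [0, 0, 0]}
  ]
}}

```text
clock: 18.32
ee_pos: [0.6059, 0.0458, 0.1378]
tcp_rot: [-3.141, -0.001, -1.66]
ft_force: [-4.4, -1.0, 9.7]
width: 0.001
```

Call:
{"name": "jog_arm", "arguments": {
  "steps": [
    {"dp": [0, 0, 0.001], "twist": [0, 0, 0]}
  ]
}}

```text
clock: 18.4
ee_pos: [0.6059, 0.0457, 0.1376]
tcp_rot: [-3.141, -0.001, -1.66]
ft_force: [-4.7, -0.4, 11.3]
width: 0.0
```

```bash
for i in 1 2 3; do python3 plan.py 0.605 0.0448 0.135 -1.660; python3 look.py s20; done
```

```text
t 18.4 pos [0.6059 0.0457 0.1376] rpy [-3.1408e+00 -7.0000e-04 -1.6597e+00] w 0.0 F [-4.7 -0.4 11.3] q [ 0.19  0.43 -0.43  1.52  0.19  1.23 -1.92]
dp tool [0.001  0.0008 0.0026] twist [-0.0007 -0.0007  0.0003] dp target-tool [0.001  0.0008 0.0026]
t 18.45 pos [0.6059 0.0458 0.1376] rpy [-3.1407e+00 -7.0000e-04 -1.6597e+00] w -0.001 F [-4.6 -0.5 10.8] q [ 0.19  0.43 -0.43  1.52  0.19  1.23 -1.92]
dp tool [0.0011 0.0008 0.0026] twist [-0.0009 -0.0007  0.0003] dp target-tool [0.0011 0.0008 0.0026]
t 18.5 pos [0.6059 0.0458 0.1377] rpy [-3.1407e+00 -7.0000e-04 -1.6597e+00] w 0.001 F [-4.8 -0.5 10.1] q [ 0.19  0.43 -0.43  1.52  0.19  1.23 -1.92]
dp tool [0.001  0.0008 0.0027] twist [-0.0009 -0.0007  0.0003] dp target-tool [0.001  0.0008 0.0027]
```

View pics/s20.png

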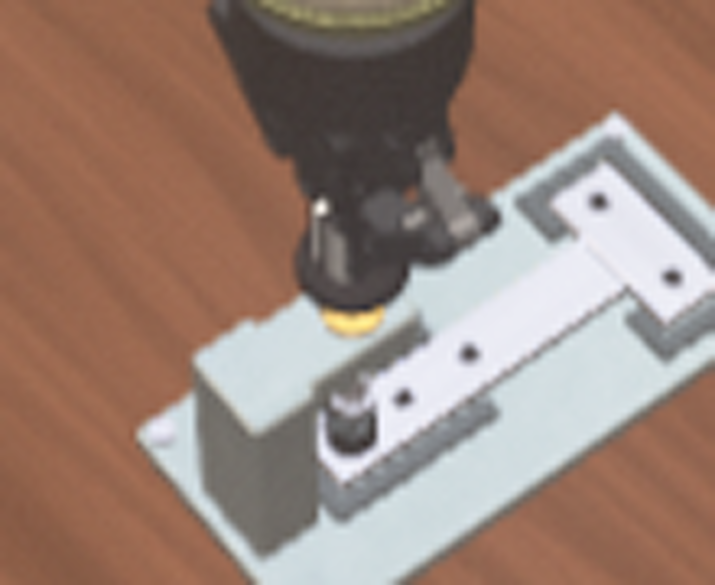

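Call:
{"name": "jog_arm", "arguments": {
  "steps": [
    {"dp": [0, 0, 0.0015], "twist": [0, 0, 0]},
    {"dp": [0, 0, 0.0015], "twist": [0, 0, 0]}
  ]
}}

```text
clock: 18.72
ee_pos: [0.6059, 0.0457, 0.1368]
tcp_rot: [-3.14, -0.001, -1.66]
ft_force: [-5.7, -1.0, 11.0]
width: -0.002
```

```bash
for i in 1 2 3; do python3 plan.py 0.605 0.0448 0.135 -1.660|head -1; python3 look.py s21; done
```

```text
t 18.72 pos [0.6059 0.0457 0.1368] rpy [-3.1397e+00 -1.1000e-03 -1.6598e+00] w -0.002 F [-5.7 -1.  11. ] q [ 0.19  0.43 -0.43  1.53  0.19  1.22 -1.93]
t 18.77 pos [0.6059 0.0458 0.1367] rpy [-3.1397e+00 -1.2000e-03 -1.6598e+00] w 0.0 F [-5.7 -1.  11.1] q [ 0.19  0.43 -0.43  1.53  0.19  1.22 -1.93]
t 18.82 pos [0.6059 0.0457 0.1368] rpy [-3.1397e+00 -1.2000e-03 -1.6598e+00] w 0.003 F [-4.6 -0.8 11.6] q [ 0.19  0.43 -0.43  1.53  0.19  1.22 -1.93]
```

Call:
{"name": "jog_arm", "arguments": {
  "steps": [
    {"dp": [0, 0.0003, 0.002], "twist": [-0.001, 0, 0]},
    {"dp": [0, 0.0003, 0.002], "twist": [0, 0, 0]}
  ]
}}

```text
clock: 19.03
ee_pos: [0.606, 0.0457, 0.1354]
tcp_rot: [-3.138, -0.001, -1.66]
ft_force: [-4.7, -1.1, 12.3]
width: -0.001
```

```bash
for i in 1 2 3 4 5 6; do python3 plan.py 0.605 0.0448 0.135 -1.660|head -1|cut -c1-120; python3 look.py s22; done
```

```text
t 19.03 pos [0.606  0.0457 0.1354] rpy [-3.1382e+00 -1.4000e-03 -1.6601e+00] w -0.001 F [-4.7 -1.1 12.3] q [ 0.19  0.43 
t 19.08 pos [0.6059 0.0458 0.1353] rpy [-3.1381e+00 -1.4000e-03 -1.6600e+00] w -0.0 F [-5.1 -1.3 12.2] q [ 0.19  0.43 -0
t 19.13 pos [0.6059 0.0457 0.1354] rpy [-3.1382e+00 -1.4000e-03 -1.6600e+00] w 0.002 F [-5.2 -0.4 11.8] q [ 0.19  0.43 -
t 19.18 pos [0.6059 0.0458 0.1354] rpy [-3.1381e+00 -1.4000e-03 -1.6600e+00] w 0.0 F [-4.9 -1.2 11.9] q [ 0.19  0.43 -0.
t 19.23 pos [0.606  0.0457 0.1355] rpy [-3.1381e+00 -1.4000e-03 -1.6600e+00] w 0.001 F [-5.  -1.  12.6] q [ 0.19  0.43 -
t 19.28 pos [0.6059 0.0457 0.1355] rpy [-3.1381e+00 -1.4000e-03 -1.6600e+00] w -0.004 F [-5.  -0.1 11.9] q [ 0.19  0.43
```

View pics/s22.png

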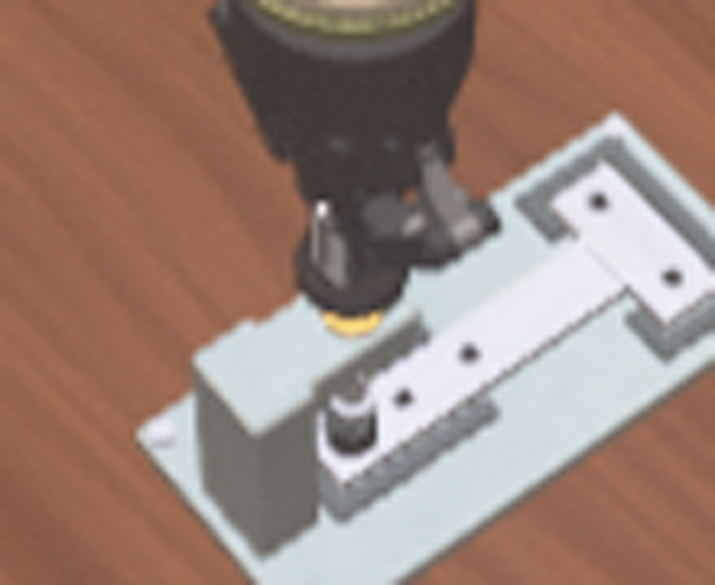

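```bash
python3 -c "
from h import *
print(manip.finish_job()); s=manip.state(); print(s['clock'],s['ee_pos'],s['ft_force'])"
```

```text
the job is handed in; nothing more can be done
None
the job is handed in; nothing more can be done
```

The T bracket lies flat in the jig's nest and has been let go. The job was handed in at about 19.3 s with the closed fingertips still holding the palm knob down.

**How it went:** I took the T bracket farthest from the robot and gripped it at its middle. I brought it down 54 mm behind the nest, slid it in under the foot above the strips, lowered it until it stopped and let go. I then pressed the knob in small steps.

**Last checks:**
- **Bracket:** pictures after letting go show it inside the strips with the cross-piece at the end away from the post. I judged flatness by eye, not by measurement.
- **Knob:** the vertical force held steady at about 12 N, against about 12 N expected at 35 mm. The force rose sharply near 30 mm, where the foot should meet the bracket. From first contact the tool moved down about 34.5 mm, short of the 46 mm bottom stop.
- **Bystanders:** I never touched the strap, can, hammer or tape.

**What disagreed:**
- **Fingertip height:** the tips really sat about 30 to 40 mm higher than the reported TCP height implied, by both depth images and touch. I set all heights from the images and the force instead.
- **Bench contact:** finding the bench this way gave a brief touch with the fingertips of about 81 N vertically (84 N in all), below the 120 N wrist limit.
- **Side force:** about 5 N of sideways force remained on the knob while holding it.

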